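# Book in a delivery of parts cartons with the hand scanner

## Task

Book in the small cartons standing on the rubber mat (their number varies): pick up the hand scanner and, holding it still, aim its window at the label on each carton's lid and keep it there for a full second, one after another from the tallest carton to the lowest. Then hang the scanner by the middle of its handle on the arm of the hook stand, and only after that put all the cartons into the grey tote, flat on its floor and upright with their labels up. Leave the wire spool and the roll of tape where they are.

Things in the scene. Friction and masses are not known exactly. Their poses are not given: they have to be found in the camera images.
- carton_a: small closed cardboard carton, the tallest kind, 70 (its x) x 56 (its y) x 66 (its z) mm, standing on the rubber mat (3 mm thick) with its label up; origin at the centre of its underside, z up; None when absent from this delivery
- carton_a_label (a point): centre of the white 34 x 30 mm barcode label on the lid of that carton: 12 mm along its +x from the middle, 66 mm above its underside; label faces the carton's +z
- carton_b: small closed cardboard carton, the second tallest kind, 70 (its x) x 56 (its y) x 54 (its z) mm, standing on the rubber mat (3 mm thick) with its label up; origin at the centre of its underside, z up; None when absent from this delivery
- carton_b_label (a point): centre of the white 34 x 30 mm barcode label on the lid of that carton: 12 mm along its +x from the middle, 54 mm above its underside; label faces the carton's +z
- carton_c: small closed cardboard carton, the second lowest kind, 70 (its x) x 56 (its y) x 42 (its z) mm, standing on the rubber mat (3 mm thick) with its label up; origin at the centre of its underside, z up; None when absent from this delivery
- carton_c_label (a point): centre of the white 34 x 30 mm barcode label on the lid of that carton: 12 mm along its +x from the middle, 42 mm above its underside; label faces the carton's +z
- carton_d: small closed cardboard carton, the lowest kind, 70 (its x) x 56 (its y) x 30 (its z) mm, standing on the rubber mat (3 mm thick) with its label up; origin at the centre of its underside, z up; None when absent from this delivery
- carton_d_label (a point): centre of the white 34 x 30 mm barcode label on the lid of that carton: 12 mm along its +x from the middle, 30 mm above its underside; label faces the carton's +z
- scanner: hand scanner, 0.3 kg, 130 (x) x 48 (y) x 102 (z) mm, standing on the bench: black housing 42 mm high, x -65 to +39 mm, a head slanted down at its front (+x) reaching x = 69 mm, and on top an arched handle bar along x between two posts. Origin at the centre of its underside, z up. It balances at about x = 0, so it hangs level from the middle of the bar
- scanner_window (a point): centre of the scanner's window, at x 57, z 27 mm in the scanner's frame. The point's x axis is the beam, 45 degrees down and forward when the scanner is level; its y is the scanner's y. It reads a label 70 to 150 mm away along the beam, within 18 mm of the beam's line, beam at most 57 degrees off square to it, once all this has held without a break for 0.8 s
- scanner_handle (a point): middle of the underside of the handle bar, 87.5 mm above the scanner's origin, which should rest on the hook; the opening below it is 45 mm high and, between the posts, 110 mm long (x -55 to +55 mm)
- scanner_grip (a point): a place to grip the handle bar, inside it, 33 mm ahead (+x) of its middle, 89 mm above the scanner's origin (x = -33 mm is as good); the bar is 16 mm wide (y), 14 mm high, sloping 0.16 rad down from its middle to either post; gripping here leaves the middle free for the hook
- stand: fixed steel hook stand: 110 x 120 x 14 mm foot, 20 mm square post 213 mm high at the origin (on the bench), and from the post an 8 mm round arm, centre 200 mm high, running level along the stand's -x for 130 mm, then turned up over 13 mm more so that its tip's top is 220 mm high
- stand_seat (a point): seat on top of the arm, 85 mm from the post's axis along the stand's -x, 204 mm high: the scanner's handle should rest on the arm about here, between the post and the upturned tip
- tote: fixed grey open plastic tote, 270 (x) x 260 (y) x 60 mm outside, walls and floor 5 mm thick, on the bench; origin at the centre of its underside. It has room for four upright cartons, two by two, at about +-65 mm in x and +-60 mm in y, their long sides along the tote's x
- spool: bystander: black wire spool, 72 mm wide, 50 mm high, origin at the centre of its underside
- tape: bystander: yellow roll of tape lying flat, 90 mm wide, 24 mm high, origin at the centre of its underside
Not all that is in view belongs to the job. What is shaped like the carton_c but green is not meant. Leave any turquoise look-alike of the carton_a alone.

How it is judged (in metres and radians):
On the way, in this order (a step that is already met when the one before it is completed fails the run):
1. the tallest carton's label (if present) is read: 70 to 150 mm from the window, within 18 mm of the beam, at most 57 degrees off square, without leaving these bounds for 0.8 s (x of carton_a_label in the frame of scanner_window between 0.07 and 0.15 m and y of carton_a_label in the frame of scanner_window between -0.018 and 0.018 m and z of carton_a_label in the frame of scanner_window between -0.018 and 0.018 m and angle between the x axis of scanner_window and the z axis of carton_a, either way round below 1 rad and angle between carton_a's own z axis and vertical below 0.3 rad), for 0.8 s.
2. the second tallest carton's label (if present) is read: 70 to 150 mm from the window, within 18 mm of the beam, at most 57 degrees off square, without leaving these bounds for 0.8 s (x of carton_b_label in the frame of scanner_window between 0.07 and 0.15 m and y of carton_b_label in the frame of scanner_window between -0.018 and 0.018 m and z of carton_b_label in the frame of scanner_window between -0.018 and 0.018 m and angle between the x axis of scanner_window and the z axis of carton_b, either way round below 1 rad and angle between carton_b's own z axis and vertical below 0.3 rad), for 0.8 s.
3. the second lowest carton's label (if present) is read: 70 to 150 mm from the window, within 18 mm of the beam, at most 57 degrees off square, without leaving these bounds for 0.8 s (x of carton_c_label in the frame of scanner_window between 0.07 and 0.15 m and y of carton_c_label in the frame of scanner_window between -0.018 and 0.018 m and z of carton_c_label in the frame of scanner_window between -0.018 and 0.018 m and angle between the x axis of scanner_window and the z axis of carton_c, either way round below 1 rad and angle between carton_c's own z axis and vertical below 0.3 rad), for 0.8 s.
4. the lowest carton's label (if present) is read: 70 to 150 mm from the window, within 18 mm of the beam, at most 57 degrees off square, without leaving these bounds for 0.8 s (x of carton_d_label in the frame of scanner_window between 0.07 and 0.15 m and y of carton_d_label in the frame of scanner_window between -0.018 and 0.018 m and z of carton_d_label in the frame of scanner_window between -0.018 and 0.018 m and angle between the x axis of scanner_window and the z axis of carton_d, either way round below 1 rad and angle between carton_d's own z axis and vertical below 0.3 rad), for 0.8 s.
5. the scanner hangs by its handle from the hook arm, let go, and the cartons are still outside the tote (x of scanner_handle in the frame of stand between -0.138 and -0.015 m and y of scanner_handle in the frame of stand between -0.03 and 0.03 m and z of scanner_handle in the frame of stand between 0.195 and 0.222 m and contact force between scanner and stand above 1 N and angle between scanner's own z axis and vertical below 0.5 rad and contact force between the fingers and scanner below 0.1 N and y of each of carton_a, carton_b, carton_c, carton_d in the frame of tote above 0.1 m), for 0.3 s.
At the end, for the whole second after the job is handed in: The scanner hangs at rest with its handle on the hook arm between post and tip (handle middle within 30 mm of the arm sideways, tilted under 0.5 rad); every carton present stands in the tote, underside within 10 mm of its floor, within 0.15 rad of upright, at rest and released (x of scanner_handle in the frame of stand between -0.138 and -0.015 m and y of scanner_handle in the frame of stand between -0.03 and 0.03 m and z of scanner_handle in the frame of stand between 0.195 and 0.222 m and contact force between scanner and stand above 1 N and angle between scanner's own z axis and vertical below 0.5 rad and linear speed of scanner below 0.05 m/s and x of carton_a in the frame of tote between -0.11 and 0.11 m and y of carton_a in the frame of tote between -0.11 and 0.11 m and z of each of carton_a, carton_b, carton_c, carton_d in the frame of tote below 0.015 m and angle between each of carton_a, carton_b, carton_c, carton_d's own z axis and vertical below 0.15 rad and linear speed of each of carton_a, carton_b, carton_c, carton_d below 0.03 m/s and x of carton_b in the frame of tote between -0.11 and 0.11 m and y of carton_b in the frame of tote between -0.11 and 0.11 m and x of carton_c in the frame of tote between -0.11 and 0.11 m and y of carton_c in the frame of tote between -0.11 and 0.11 m and x of carton_d in the frame of tote between -0.11 and 0.11 m and y of carton_d in the frame of tote between -0.11 and 0.11 m); the robot touches nothing.
It fails at once if the spool is shifted by more than 30 mm (distance of spool from where it was at the start of the episode above 0.03 m).
It fails at once if the tape is shifted by more than 30 mm (distance of tape from where it was at the start of the episode above 0.03 m).
Of carton_a, carton_b, carton_c, carton_d only 3 to 4 are there at a start; the rules pass over those that are not, and their reading is None.
At some moment in a run one of carton_a, carton_b, carton_c, carton_d may be knocked a few centimetres aside while the robot is not near it.
It also fails if it takes over 208 s, if anything falls off the work surface, if the arm or the gripper's body presses on something with over 40 N, if the wrist force passes 120 N, or if a joint passes its speed limit or range.

## Robot

A 6-joint arm with a two-finger parallel gripper is mounted at the origin on the work surface. World frame = base frame: x ahead of the robot, y to its left, z up, the work surface at z = 0. Lengths are in m, angles in degrees, forces in N, time in s.
With the tool pointing down it reaches from about 0.4 to 0.825 m from the base axis. Payload 7 kg.
Tool frame: the origin (TCP) lies at the very end of the fingers, on their centre line; the grasp point (between the pads) lies 19 mm behind it; z points along the fingers, y is the direction in which the jaws open and shut (so a half turn about z gives the same grasp; the last joint's range is limited). The gripper opens to 88 mm and grips with 3 to 60 N. Pads are 19 mm wide; open, the fingers measure 130 mm over their backs; the gripper's body (78 mm by 193 mm) begins 47 mm behind the grasp point.
Start: joints at [-55.743, 20.546, 0.682, 0, -70.136, -16.507], TCP at [0.206, -0.643, 0.227] pointing down, gripper open.
Joint ranges: [-176.03, 176.03], [-82.01, 121.73], [-58.28, 71.71], [-173.87, 95.51], [-174.79, -0.11], [-173.66, 173.66]. Speed limits (degrees/s): [136.94, 136.94, 172.46, 180, 180, 180].

## Interface

Orientations are given as [roll, pitch, yaw] about the fixed x, y, z axes, in that order (R = Rz(yaw) Ry(pitch) Rx(roll)).
In Python, from plant import telemetry, optics, ctrl gives the robot as it stands.
- The arm moves only by the tool servo_tool, never from a script. Its argument "rows" is a list of rows, each a list of 3 entries, a list of its own where there are three numbers: the shift along the tool's x, y, z in m, then the turn, a rotation vector about the tool's x, y, z in units of 6 degrees (1.0 is 6 degrees), then the closure, from 0 (fully open) to 1 (shut). A call has 1 to 20 rows; each row shifts and turns the commanded pose from where the row before left it, along the tool's axes as they then stand; what a row does not reach is not made up. A row lasts 1/12 s, in which the tool goes at most 41.7 mm and 7.16 degrees, less where a joint would pass 70% of its speed; a pose out of reach is approached as far as the arm can. A call is refused whole if a number of a shift passes 0.0417 or a number of a turn 1, either way. A call with a gripper value outside its range is refused whole. The fingers move at their own pace and stop on an object; the grip force is fixed at half the most. Time passes only in rows, so rows that do not move let the fingers close. It gives the time, the measured TCP pose, the force and the opening at its end, in the units of the state.
- telemetry.get_obs(): the state, without advancing time (a new reading comes with each control period).
- optics.snapshot(name): name is "side" or "top"; returns the picture (384x512x3 uint8, red, green, blue); there is no depth.
- optics.camera_info(name): a dict with "mtx" (3x3 intrinsics, pixels), "rvec" (rotation vector, rad) and "tvec" (3), from world to camera coordinates, as OpenCV has them. Camera axes: x right, y down, z forward; pixel columns grow to the right and rows downward; lengths in m; the calibration is good to about 2 mm. A picture is of the moment at which its call begins. camera_info takes no time and is no camera call.
- ctrl.close_job(): hands the job in, once; it reports no verdict.
The state is a dict: "clock": time; "joint_pos": joint angles; "qvel": joint speeds; "tau": joint torques, N m; "tool_pos": TCP position; "orientation": TCP orientation; "force": force on the tool from outside, world axes, zero at the start; "moment": the same for the moment, N m; "opening": finger opening in m.
Only numpy, scipy, OpenCV 4.12 (cv2) and the standard library are available. Lean on these libraries where they do the work, as an engineer would, in place of code of your own. Each camera call takes 0.05 s, during which the arm holds its last target.

## Working session

There is one attempt and no reset: what is moved stays moved. The work goes in short steps, Python scripts to look and compute and a tool call to move; the robot and the scene stay as the last step left them, time stands still between calls to the robot, and variables do not carry over. Pictures are saved under pics/ and viewed, and the job is handed in when it is done.

Besides the shell and the picture viewer there is one more tool, called after "Emit:" as name([rows], argument=value, ...), one row to a line, values as JSON. servo_tool: Moves the arm, as the interface text tells. Its arguments: {"type":"object","properties":{"rows":{"type":"array"}},"required":["rows"]}

```bash
ls; mkdir -p pics
python3 - <<'E'
from plant import telemetry, optics, ctrl
import cv2
print(telemetry.get_obs())
for n in ("side","top"):
    im=optics.snapshot(n); cv2.imwrite(f"pics/{n}0.png",im[:,:,::-1]); cv2.imwrite(f"pics/{n}0b.png",cv2.resize(im[:,:,::-1],(800,600),interpolation=cv2.INTER_CUBIC))
    print(n,optics.camera_info(n))
E
```

```text
pics
{'clock': 0.0, 'joint_pos': array([-5.57430146e+01,  2.05922192e+01,  6.35060538e-01, -2.01148679e-02,
       -7.01350032e+01, -1.65072025e+01]), 'qvel': array([ 0.03904315, -0.00157198,  0.00302305,  0.00130623, -0.02118554,
       -0.0227883 ]), 'tau': array([-5.81727954e-05, -5.82714736e+01,  2.93064737e+01,  6.99727044e+00,
        6.98617485e-03, -1.70139865e-04]), 'tool_pos': array([ 0.20561899, -0.64242306,  0.22562362]), 'orientation': array([ 1.79906263e+02, -8.05912839e-03, -1.62257061e+02]), 'force': array([0.52714016, 0.36266804, 0.16177534]), 'moment': array([ 0.02023266,  0.05865257, -0.04113208]), 'opening': 0.08800076616071033}
side {'mtx': array([[491.01567297,   0.        , 255.36912016],
       [  0.        , 491.01567297, 193.33386034],
       [  0.        ,   0.        ,   1.        ]]), 'rvec': array([ 0.33781338, -2.81607355,  1.16579929]), 'tvec': array([0.55300186, 0.18211548, 1.34723471])}
top {'mtx': array([[364.97048787,   0.        , 260.3259192 ],
       [  0.        , 364.97048787, 186.61213981],
       [  0.        ,   0.        ,   1.        ]]), 'rvec': array([ 2.14274634, -2.1726026 ,  0.09252142]), 'tvec': array([0.04719393, 0.55924311, 1.02122712])}
```

View pics/side0b.png

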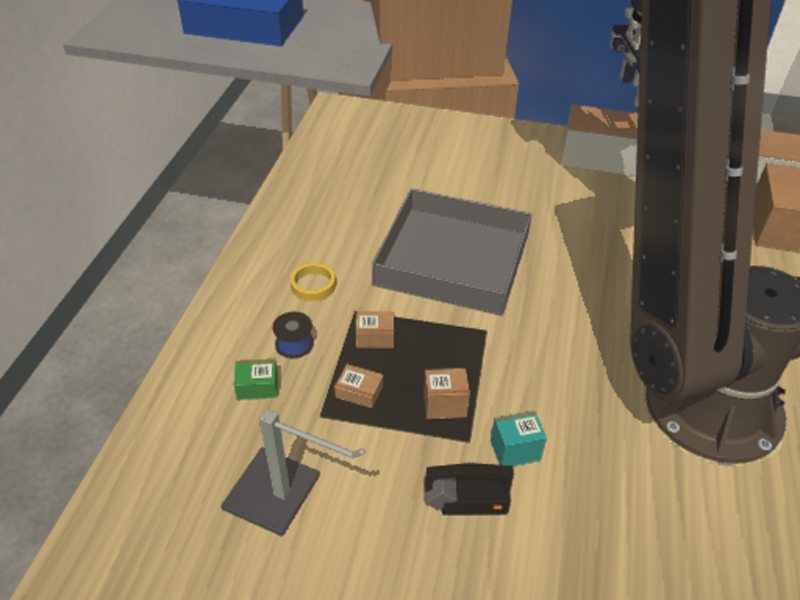

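View pics/top0b.png

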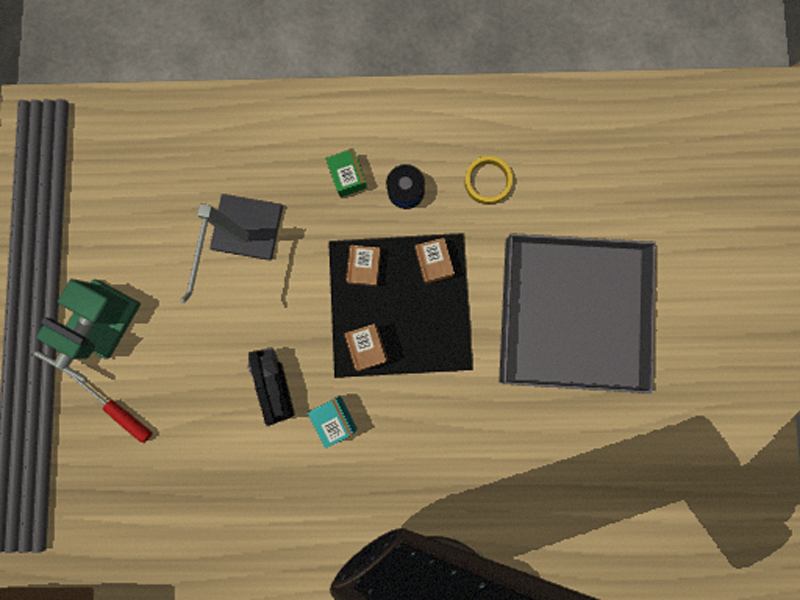

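Side view: tote (450,250), three brown cartons on the mat (375,328), (358,385), (446,392), teal look-alike (518,438), green look-alike (256,378), scanner (468,490), stand (270,480), spool (293,335), tape (313,281). Top view: cartons at (362,264), (435,259), (365,346), scanner (270,386), and a stray green vise on the left. Now close crops.

```bash
cat > h.py <<'E'
import numpy as np, cv2
from scipy.spatial.transform import Rotation as Ro
try:
    from plant import telemetry, optics, ctrl
except Exception as e: print(e)
CI={n:optics.camera_info(n) for n in ("side","top")}
def ray(n,uv,z):
    c=CI[n];R=cv2.Rodrigues(c["rvec"])[0];t=c["tvec"]
    o=-R.T@t; d=R.T@np.linalg.inv(c["mtx"])@np.array([uv[0],uv[1],1.])
    return o+d*(z-o[2])/d[2]
def proj(n,P):
    c=CI[n];return cv2.projectPoints(np.asarray(P,float).reshape(-1,1,3),c["rvec"],c["tvec"],c["mtx"],None)[0].reshape(-1,2)
def tri(us,ut):
    A=[];b=[]
    for n,uv in (("side",us),("top",ut)):
        c=CI[n];R=cv2.Rodrigues(c["rvec"])[0];t=c["tvec"]
        P=c["mtx"]@np.c_[R,t]
        for i in (0,1):
            r=uv[i]*P[2]-P[i];A.append(r[:3]);b.append(-r[3])
    return np.linalg.lstsq(np.array(A),np.array(b),rcond=None)[0]
def snap(n,name):
    im=optics.snapshot(n)[:,:,::-1].copy(); cv2.imwrite(f"pics/{name}.png",im); return im
def crop(im,x0,y0,x1,y1,k,name):
    c=cv2.resize(im[y0:y1,x0:x1],None,fx=k,fy=k,interpolation=cv2.INTER_CUBIC)
    for x in range((x0+9)//10*10,x1,10):
        cv2.line(c,(int((x+.5-x0)*k),0),(int((x+.5-x0)*k),8),(0,0,255),1)
        if x%20==0: cv2.putText(c,str(x),(int((x+.5-x0)*k)-10,20),0,.4,(0,0,255),1)
    for y in range((y0+9)//10*10,y1,10):
        cv2.line(c,(0,int((y+.5-y0)*k)),(8,int((y+.5-y0)*k)),(0,0,255),1)
        if y%20==0: cv2.putText(c,str(y),(10,int((y+.5-y0)*k)+4),0,.4,(0,0,255),1)
    cv2.imwrite(f"pics/{name}.png",c); return c
E
python3 - <<'E'
from h import *
t=cv2.imread("pics/top0.png"); s=cv2.imread("pics/side0.png")
crop(t,205,145,305,245,6,"tc1"); crop(t,110,115,240,295,3.3,"tc2"); crop(t,155,215,230,290,8,"tc2b")
crop(s,200,190,320,290,6,"sc1"); crop(s,130,250,340,350,3.8,"sc2"); crop(t,310,140,430,260,5,"tc3")
E
```

```text
(no output)
```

View pics/tc1.png

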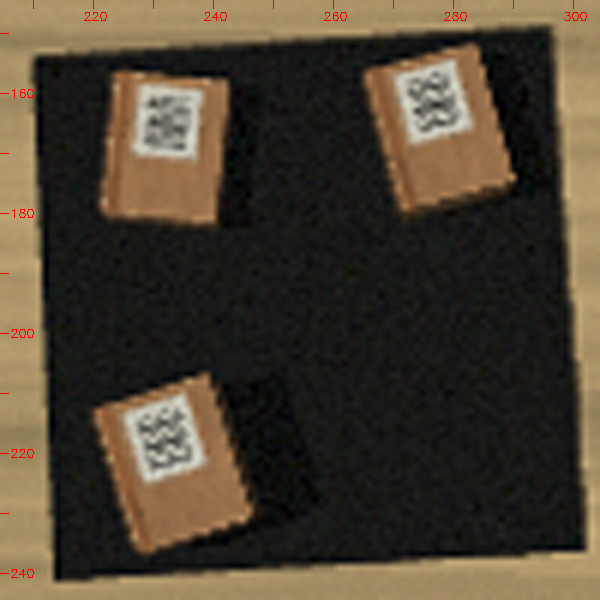

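View pics/tc2.png

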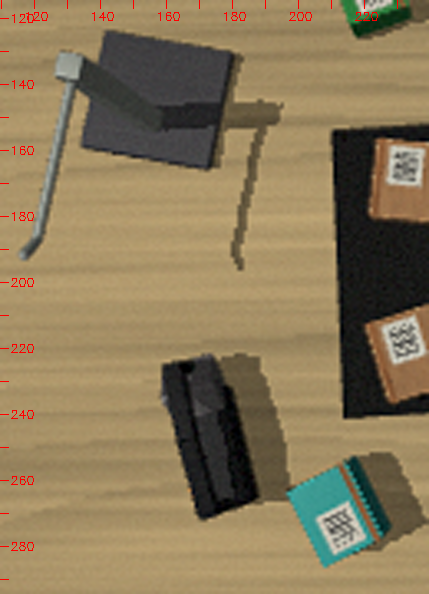

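View pics/tc2b.png

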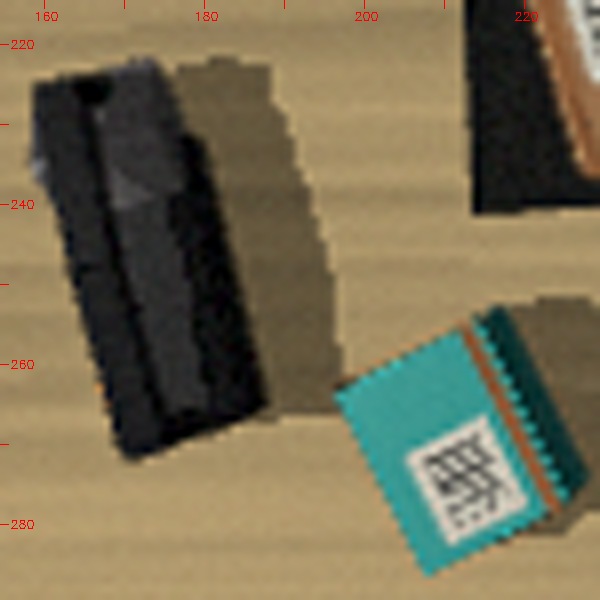

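View pics/sc1.png

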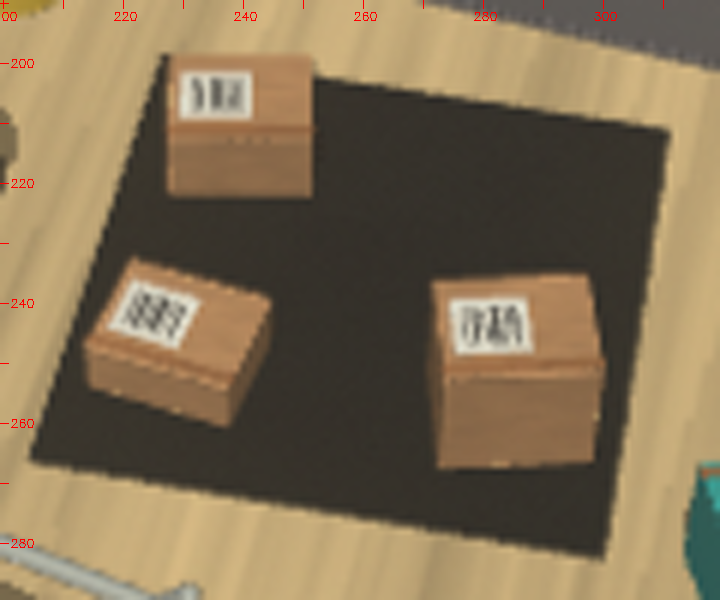

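View pics/sc2.png

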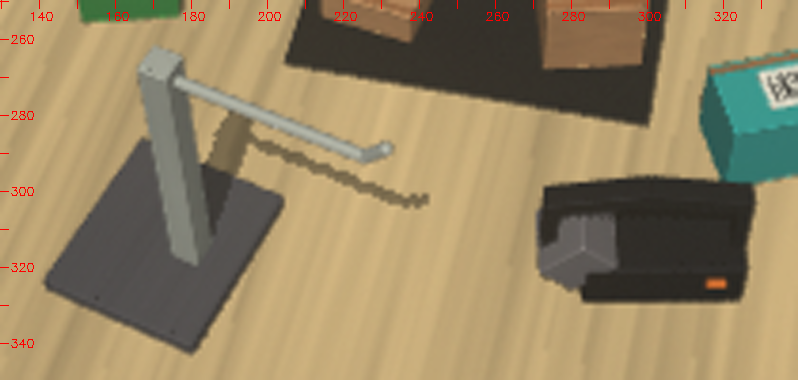

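View pics/tc3.png

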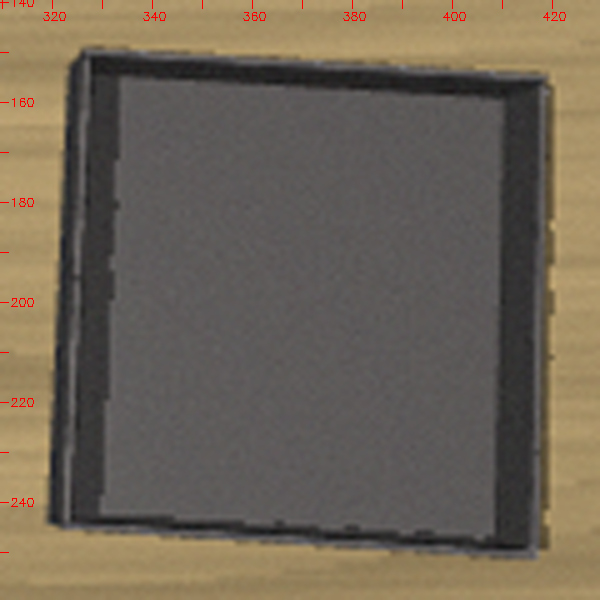

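```bash
cat > fit1.py <<'E'
from h import *
from scipy.optimize import least_squares
def T(p):return np.array(p,float)/6+[205,145]-.5
def S(p):return np.array(p,float)/6+[200,190]-.5
lab={1:((491,325),(165,436)),2:((155,313),(168,121)),3:((215,95),(433,101))}
for k,(s,t) in lab.items(): print(k,tri(S(s),T(t)))
# lid corners ordered by carton frame: (+x,+y),(+x,-y),(-x,-y),(-x,+y); carton +x = label side (away in image top)
top={1:[(108,405),(209,372),(253,515),(155,548)],2:[(123,73),(229,79),(217,223),(117,218)],3:[(375,66),(476,45),(515,183),(414,210)]}
side={1:[(442,372),(432,282),(587,273),(603,362)],2:[(87,345),(133,260),(271,298),(233,378)],3:[(168,130),(168,57),(312,57),(312,128)]}
for k in (1,2,3):
  for h in (.066,.054,.042,.030):
    def f(p):
        c,s=np.cos(p[2]),np.sin(p[2]);P=[]
        for a,b in ((35,28),(35,-28),(-35,-28),(-35,28),(12,0)):
            a/=1e3;b/=1e3;P.append([p[0]+c*a-s*b,p[1]+s*a+c*b,h+.003])
        return np.r_[(proj("side",P)-S(side[k]+[lab[k][0]])).ravel(),(proj("top",P)-T(top[k]+[lab[k][1]])).ravel()]
    x0=tri(S(lab[k][0]),T(lab[k][1]))
    r=least_squares(f,[x0[0],x0[1],0.1])
    print(k,h,r.x[:2].round(4),np.degrees(r.x[2]).round(1),'rms',np.sqrt(np.mean(r.fun**2)).round(2))
# tote rim corners (top view, outer) z=.06
def T3(p):return np.array(p,float)/5+[310,140]-.5
for p in [(85,50),(548,78),(537,553),(63,523)]: print('rim',ray('top',T3(p),.06).round(3))
# stand
def T2(p):return np.array(p,float)/3.3+[110,115]-.5
def S2(p):return np.array(p,float)/3.8+[130,250]-.5
print('post top',ray('top',T2((70,66)),.213),ray('side',S2((162,63)),.213),tri(S2((162,63)),T2((70,66))))
print('tip',tri(S2((386,148)),T2((24,255))),ray('top',T2((24,255)),.217))
print('bend',tri(S2((365,157)),T2((38,240))),ray('top',T2((38,240)),.2))
print('arm root',ray('top',T2((73,80)),.2))
E
python3 fit1.py
```

```text
1 [0.47178203 0.11766731 0.06947035]
2 [0.62460925 0.11906705 0.03397782]
3 [ 0.63032705 -0.00841102  0.0457797 ]
1 0.066 [0.4612 0.1118] 17.7 rms 0.85
1 0.054 [0.4617 0.1086] 17.7 rms 1.29
1 0.042 [0.4623 0.1053] 17.7 rms 2.37
1 0.03 [0.4628 0.1019] 17.7 rms 3.51
2 0.066 [0.6062 0.1279] -4.2 rms 3.83
2 0.054 [0.6082 0.1248] -4.2 rms 2.62
2 0.042 [0.6102 0.1217] -4.2 rms 1.49
2 0.03 [0.6122 0.1185] -4.2 rms 0.69
3 0.066 [ 0.6147 -0.0054] 14.3 rms 2.39
3 0.054 [ 0.6167 -0.0094] 14.2 rms 1.37
3 0.042 [ 0.6188 -0.0134] 14.2 rms 0.76
3 0.03 [ 0.6209 -0.0175] 14.2 rms 1.3
rim [ 0.659 -0.149  0.06 ]
rim [ 0.639 -0.407  0.06 ]
rim [ 0.376 -0.385  0.06 ]
rim [ 0.396 -0.129  0.06 ]
post top [0.6724867  0.34937483 0.213     ] [0.6724779 0.3513611 0.213    ] [0.67308478 0.35010783 0.21112381]
tip [0.53334769 0.37809857 0.2165001 ] [0.53274816 0.37781379 0.217     ]
bend [0.54631793 0.37533826 0.19906223] [0.54535533 0.37483947 0.2       ]
arm root [0.66513768 0.35182831 0.2       ]
```

Run:
```python
from h import *
t=cv2.imread("pics/top0.png"); s=cv2.imread("pics/side0.png")
def g(i): return (255*(i/255.)**.45).astype(np.uint8)
crop(g(t),150,212,195,278,9,"tg"); crop(g(s),265,290,335,335,11,"sg")
```

```text
(no output)
```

View pics/tg.png

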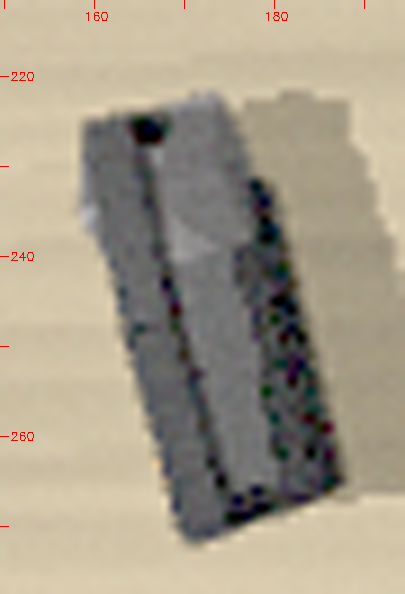

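View pics/sg.png

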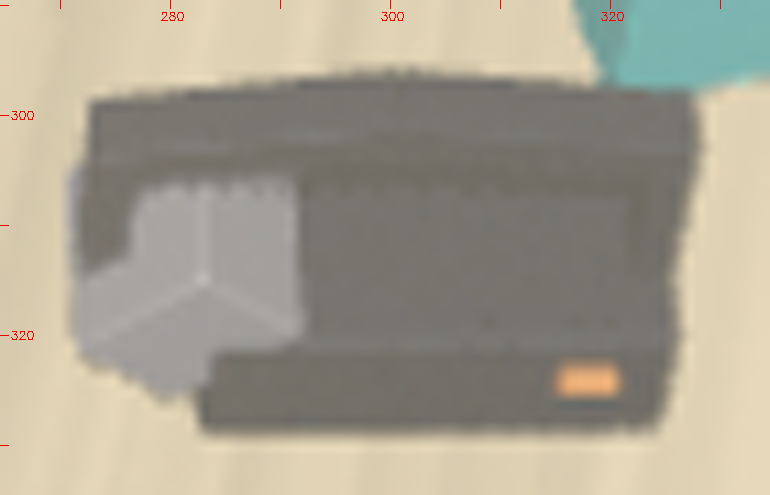

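Run:
```python
from h import *
from scipy.optimize import least_squares
T=lambda p:np.array(p)/9.+[150,212]-.5
S=lambda p:np.array(p)/11.+[265,290]-.5
obs=[("top",(-65,8,91.5),(190,543)),("top",(-65,-8,91.5),(228,525)),("top",(65,8,91.5),(86,122)),("top",(65,-8,91.5),(135,113)),
("top",(-65,-24,0),(342,487)),
("side",(39,24,0),(203,432)),("side",(-65,24,0),(655,432)),("side",(65,8,91.5),(90,100)),("side",(-65,-8,91.5),(697,92)),("side",(0,0,102),(400,72))]
def f(p,full=False):
    c,s=np.cos(p[2]),np.sin(p[2]);r=[]
    for n,(a,b,z),uv in obs:
        P=[p[0]+(c*a-s*b)/1e3,p[1]+(s*a+c*b)/1e3,z/1e3]
        r.append(proj(n,[P])[0]-(T(uv) if n=="top" else S(uv)))
    return np.array(r) if full else np.ravel(r)
r=least_squares(f,[.42,.25,.2]);print(r.x,np.degrees(r.x[2]));print(f(r.x,1).round(1))
p=r.x;c,s=np.cos(p[2]),np.sin(p[2])
for g in (33,-33): print(g,p[0]+c*g/1e3,p[1]+s*g/1e3, np.hypot(p[0]+c*g/1e3,p[1]+s*g/1e3))
```

```text
[0.39345276 0.28805915 0.21245423] 12.17273092151197
[[-0.9  0.3]
 [ 0.7  1. ]
 [ 1.2 -0.8]
 [ 1.5 -1.1]
 [ 1.3  0.1]
 [-1.1 -0.4]
 [ 0.7  0.7]
 [-0.1  3.1]
 [ 0.2 -0.7]
 [-0.   0.9]]
33 0.42571080388544225 0.29501751968763973 0.5179430716472964
-33 0.36119472409290554 0.28110078701782687 0.4576890660422115
```

The candidates are three brown cartons on the mat, told apart by fitted height:
- a (66 mm), side (446,392)
- c (42 mm), side (375,328)
- d (30 mm), side (358,385)

b is absent. Look-alikes to leave alone are the teal box at side (518,438) and the green box at (256,378). The only black scanner is at (468,490), with its handle along yaw 12° and its head pointing away from the robot. The close crops confirm this choice.

```bash
cat >> h.py <<'E'
def pose():
    o=telemetry.get_obs(); return np.array(o["tool_pos"]),Ro.from_euler('xyz',o["orientation"],degrees=True),o
def plan(way,step=.03):
    """way: list of (x,y,z,yaw or None); translation first, then turn"""
    p,R,o=pose(); print("t",round(o["clock"],2),"pos",p.round(4),"rpy",np.round(o["orientation"],1),"q",np.round(o["joint_pos"],0),"open",round(o["opening"],4))
    for x,y,z,yaw in way:
        d=R.inv().apply(np.array([x,y,z])-p); n=max(1,int(np.ceil(np.linalg.norm(d)/step)))
        print("shift",d.round(4),"rows",n,"each",(d/n).round(4))
        p=np.array([x,y,z])
        if yaw is not None:
            Rt=Ro.from_euler('xyz',[180,0,yaw],degrees=True)
            v=np.degrees((R.inv()*Rt).as_rotvec())/6
            n=max(1,int(np.ceil(np.abs(v).max())));print("turn",v.round(3),"rows",n,"each",(v/n).round(3)); R=Rt
E
python3 - <<'E'
from h import *
plan([(.206,-.643,.30,None),(.55,-.3,.30,None),(.4257,.295,.30,12.2)])
E
```

```text
t 0.1 pos [ 0.2056 -0.6425  0.2257] rpy [ 179.9   -0.  -162.3] q [-56.  21.   1.  -0. -70. -17.] open 0.0876
shift [-0.0002 -0.0005 -0.0743] rows 3 each [-0.0001 -0.0002 -0.0248]
shift [-4.322e-01  2.219e-01  3.000e-04] rows 17 each [-0.0254  0.0131  0.    ]
shift [-0.0629  0.6046  0.0009] rows 21 each [-0.003   0.0288  0.    ]
turn [ 4.0000e-03  2.3000e-02 -2.9076e+01] rows 30 each [ 0.     0.001 -0.969]
```

Emit:
servo_tool([
  [[0,0,-0.025],[0,0,0],0],
  [[0,0,-0.025],[0,0,0],0],
  [[0,0,-0.025],[0,0,0],0],
  [[-0.0254,0.0131,0],[0,0,0],0],
  [[-0.0254,0.0131,0],[0,0,0],0],
  [[-0.0254,0.0131,0],[0,0,0],0],
  [[-0.0254,0.0131,0],[0,0,0],0],
  [[-0.0254,0.0131,0],[0,0,0],0],
  [[-0.0254,0.0131,0],[0,0,0],0],
  [[-0.0254,0.0131,0],[0,0,0],0],
  [[-0.0254,0.0131,0],[0,0,0],0],
  [[-0.0254,0.0131,0],[0,0,0],0],
  [[-0.0254,0.0131,0],[0,0,0],0],
  [[-0.0254,0.0131,0],[0,0,0],0],
  [[-0.0254,0.0131,0],[0,0,0],0],
  [[-0.0254,0.0131,0],[0,0,0],0],
  [[-0.0254,0.0131,0],[0,0,0],0],
  [[-0.0254,0.0131,0],[0,0,0],0],
  [[-0.0254,0.0131,0],[0,0,0],0],
  [[-0.0254,0.0131,0],[0,0,0],0],
])

```text
clock: 1.77
tool_pos: [0.5498, -0.2978, 0.3012]
orientation: [180.0, -0.0, -162.2]
force: [-0.2, -0.4, 0.2]
opening: 0.0877
```

Emit:
servo_tool([
  [[-0.003,0.0302,0],[0,0,0],0],
  [[-0.003,0.0302,0],[0,0,0],0],
  [[-0.003,0.0302,0],[0,0,0],0],
  [[-0.003,0.0302,0],[0,0,0],0],
  [[-0.003,0.0302,0],[0,0,0],0],
  [[-0.003,0.0302,0],[0,0,0],0],
  [[-0.003,0.0302,0],[0,0,0],0],
  [[-0.003,0.0302,0],[0,0,0],0],
  [[-0.003,0.0302,0],[0,0,0],0],
  [[-0.003,0.0302,0],[0,0,0],0],
  [[-0.003,0.0302,0],[0,0,0],0],
  [[-0.003,0.0302,0],[0,0,0],0],
  [[-0.003,0.0302,0],[0,0,0],0],
  [[-0.003,0.0302,0],[0,0,0],0],
  [[-0.003,0.0302,0],[0,0,0],0],
  [[-0.003,0.0302,0],[0,0,0],0],
  [[-0.003,0.0302,0],[0,0,0],0],
  [[-0.003,0.0302,0],[0,0,0],0],
  [[-0.003,0.0302,0],[0,0,0],0],
  [[-0.003,0.0302,0],[0,0,0],0],
])

```text
clock: 3.43
tool_pos: [0.4213, 0.2957, 0.3014]
orientation: [180.0, -0.0, -162.2]
force: [0.6, -0.2, 0.3]
opening: 0.0878
```

Emit:
servo_tool([
  [[0,0,0],[0,0,-1],0],
  [[0,0,0],[0,0,-1],0],
  [[0,0,0],[0,0,-1],0],
  [[0,0,0],[0,0,-1],0],
  [[0,0,0],[0,0,-1],0],
  [[0,0,0],[0,0,-1],0],
  [[0,0,0],[0,0,-1],0],
  [[0,0,0],[0,0,-1],0],
  [[0,0,0],[0,0,-1],0],
  [[0,0,0],[0,0,-1],0],
  [[0,0,0],[0,0,-1],0],
  [[0,0,0],[0,0,-1],0],
  [[0,0,0],[0,0,-1],0],
  [[0,0,0],[0,0,-1],0],
  [[0,0,0],[0,0,-1],0],
  [[0,0,0],[0,0,-1],0],
  [[0,0,0],[0,0,-1],0],
  [[0,0,0],[0,0,-1],0],
  [[0,0,0],[0,0,-1],0],
  [[0,0,0],[0,0,-1],0],
])

```text
clock: 5.1
tool_pos: [0.4219, 0.2942, 0.3012]
orientation: [180.0, 0.0, -42.0]
force: [-0.6, 0.2, -1.1]
opening: 0.0876
```

Emit:
servo_tool([
  [[0,0,0],[0,0,-1],0],
  [[0,0,0],[0,0,-1],0],
  [[0,0,0],[0,0,-1],0],
  [[0,0,0],[0,0,-1],0],
  [[0,0,0],[0,0,-1],0],
  [[0,0,0],[0,0,-1],0],
  [[0,0,0],[0,0,-1],0],
  [[0,0,0],[0,0,-1],0],
  [[0,0,0],[0,0,-1],0],
  [[0,0,0],[0,0,0],0],
])

```text
clock: 5.93
tool_pos: [0.4219, 0.2943, 0.3012]
orientation: [180.0, 0.0, 12.0]
force: [-0.5, 0.4, -0.5]
opening: 0.0879
```

Run:
```python
from h import *
plan([(.4257,.295,.16,12.2)])
```

```text
t 5.93 pos [0.4219 0.2943 0.3012] rpy [180.   0.  12.] q [ 57.   3. -12.  -0. -75.  45.] open 0.0879
shift [0.0039 0.     0.1412] rows 5 each [0.0008 0.     0.0282]
turn [ 0.003  0.006 -0.03 ] rows 1 each [ 0.003  0.006 -0.03 ]
```

Emit:
servo_tool([
  [[0.0008,0,0.028],[0,0,0],0],
  [[0.0008,0,0.028],[0,0,0],0],
  [[0.0008,0,0.028],[0,0,0],0],
  [[0.0008,0,0.028],[0,0,0],0],
  [[0.0008,0,0.026],[0,0,0],0],
  [[0,0,0],[0,0,0],0],
])

```text
clock: 6.43
tool_pos: [0.4237, 0.2927, 0.1585]
orientation: [179.7, 0.4, 11.5]
force: [-0.4, -0.8, -0.3]
opening: 0.0874
```

Run:
```python
from h import *
g=lambda i:(255*(i/255.)**.5).astype(np.uint8)
s=snap("side","s1");crop(g(s),220,200,360,340,5,"s1c");t=snap("top","t1");crop(g(t),130,150,250,290,4.2,"t1c")
plan([(.4257,.295,.07,12.2)])
```

```text
t 6.53 pos [0.426  0.2949 0.1635] rpy [1.799e+02 1.000e-01 1.160e+01] q [ 56.   9. -24.   0. -57.  45.] open 0.0875
shift [-0.0002 -0.0003  0.0935] rows 4 each [-0.     -0.0001  0.0234]
turn [ 0.017  0.011 -0.093] rows 1 each [ 0.017  0.011 -0.093]
```

View pics/s1c.png

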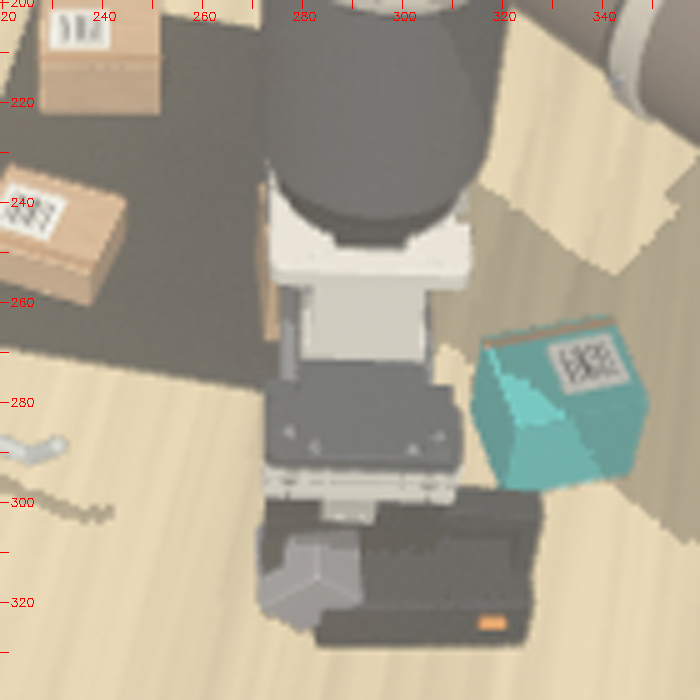

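View pics/t1c.png

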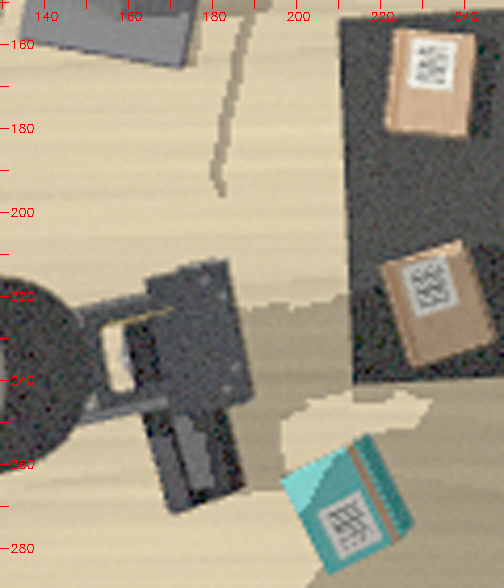

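The gripper straddles the handle bar's front half: fingers at side (289,302), scanner unmoved. I'll descend and close.

Emit:
servo_tool([
  [[0,0,0.018],[0,0,0],0],
  [[0,0,0.018],[0,0,-0.09],0],
  [[0,0,0.018],[0,0,0],0],
  [[0,0,0.018],[0,0,0],0],
  [[0,0,0.014],[0,0,0],0],
  [[0,0,0.007],[0,0,0],0],
  [[0,0,0],[0,0,0],0],
  [[0,0,0],[0,0,0],0],
  [[0,0,0],[0,0,0],0.5],
  [[0,0,0],[0,0,0],1],
  [[0,0,0],[0,0,0],1],
  [[0,0,0],[0,0,0],1],
  [[0,0,0],[0,0,0],1],
  [[0,0,0],[0,0,0],1],
  [[0,0,0],[0,0,0],1],
  [[0,0,0],[0,0,0],1],
  [[0,0,0],[0,0,0],1],
])

```text
clock: 7.95
tool_pos: [0.426, 0.2952, 0.0705]
orientation: [180.0, 0.0, 12.3]
force: [-0.5, 0.4, -0.3]
opening: 0.0331
```

Emit:
servo_tool([
  [[0,0,0],[0,0,0],1],
  [[0,0,0],[0,0,0],1],
  [[0,0,0],[0,0,0],1],
  [[0,0,0],[0,0,0],1],
  [[0,0,0],[0,0,0],1],
  [[0,0,0],[0,0,0],1],
])

```text
clock: 8.45
tool_pos: [0.4261, 0.2952, 0.0705]
orientation: [180.0, 0.0, 12.3]
force: [0.6, 0.3, -0.9]
opening: 0.0154
```

Emit:
servo_tool([
  [[0,0,-0.005],[0,0,0],1],
  [[0,0,-0.01],[0,0,0],1],
  [[0,0,-0.015],[0,0,0],1],
  [[0,0,-0.02],[0,0,0],1],
  [[0,0,-0.02],[0,0,0],1],
  [[0,0,-0.02],[0,0,0],1],
  [[0,0,-0.02],[0,0,0],1],
  [[0,0,-0.02],[0,0,0],1],
  [[0,0,-0.01],[0,0,0],1],
  [[0,0,-0.005],[0,0,0],1],
  [[0,0,0],[0,0,0],1],
  [[0,0,0],[0,0,0],1],
  [[0,0,0],[0,0,0],1],
])

```text
clock: 9.53
tool_pos: [0.4254, 0.2946, 0.2143]
orientation: [179.9, 0.1, 12.3]
force: [-0.7, 0.5, -3.1]
opening: 0.0157
```

Run:
```python
from h import *
g=lambda i:(255*(i/255.)**.5).astype(np.uint8)
s=snap("side","s2");crop(g(s),200,190,360,350,4.5,"s2c")
p,R,o=pose();print(p,o["orientation"],o["force"],o["moment"],o["opening"])
```

```text
[0.42552902 0.2946951  0.21425221] [1.79920346e+02 1.07899601e-01 1.22791313e+01] [ 0.82712527  0.314423   -4.03728015] [-0.07354842  0.073965    0.04972717] 0.015552123761581294
```

View pics/s2c.png

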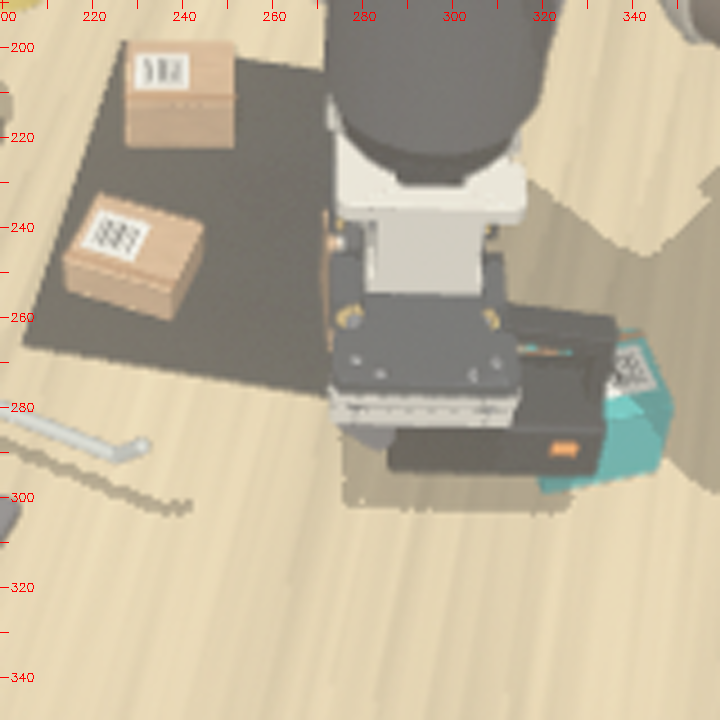

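Scanner lifted and hanging level: its bottom edge runs (286,294)–(332,295), and the opening is 15.6 mm.

Emit:
servo_tool([
  [[0,0,0],[0,0,0.5],1],
  [[0,0,0],[0,0,1],1],
  [[0,0,0],[0,0,1],1],
  [[0,0,0],[0,0,1],1],
  [[0,0,0],[0,0,1],1],
  [[0,0,0],[0,0,1],1],
  [[0,0,0],[0,0,1],1],
  [[0,0,0],[0,0,1],1],
  [[0,0,0],[0,0,1],1],
  [[0,0,0],[0,0,1],1],
  [[0,0,0],[0,0,1],1],
  [[0,0,0],[0,0,1],1],
  [[0,0,0],[0,0,0.5],1],
  [[0,0,0],[0,0,0],1],
  [[0,0,0],[0,0,0],1],
])

```text
clock: 10.83
tool_pos: [0.4258, 0.2949, 0.2147]
orientation: [179.9, -0.0, -59.6]
force: [-0.2, -0.7, -4.4]
opening: 0.016
```

Run:
```python
from h import *
t=snap("top","t3");s=snap("side","s3")
cv2.imwrite("pics/t3b.png",cv2.resize(t,(800,600)))
crop(s,200,160,360,320,4.5,"s3c")
plan([(.4216,.2037,.2143,-60),(.4216,.2037,.1905,-60)],.02)
```

```text
t 10.93 pos [0.4259 0.295  0.215 ] rpy [179.9  -0.  -59.6] q [ 56.   6. -20.  -0. -64. -26.] open 0.0162
shift [0.0766 0.0499 0.0008] rows 5 each [0.0153 0.01   0.0002]
turn [ 0.01  -0.004  0.067] rows 1 each [ 0.01  -0.004  0.067]
shift [ 0.     -0.      0.0238] rows 2 each [ 0.     -0.      0.0119]
turn [0. 0. 0.] rows 1 each [0. 0. 0.]
```

View pics/t3b.png

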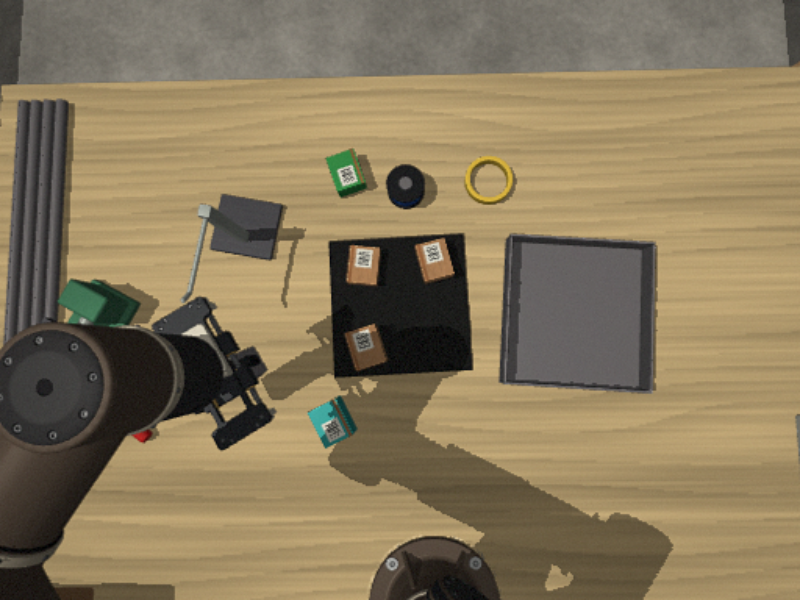

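View pics/s3c.png

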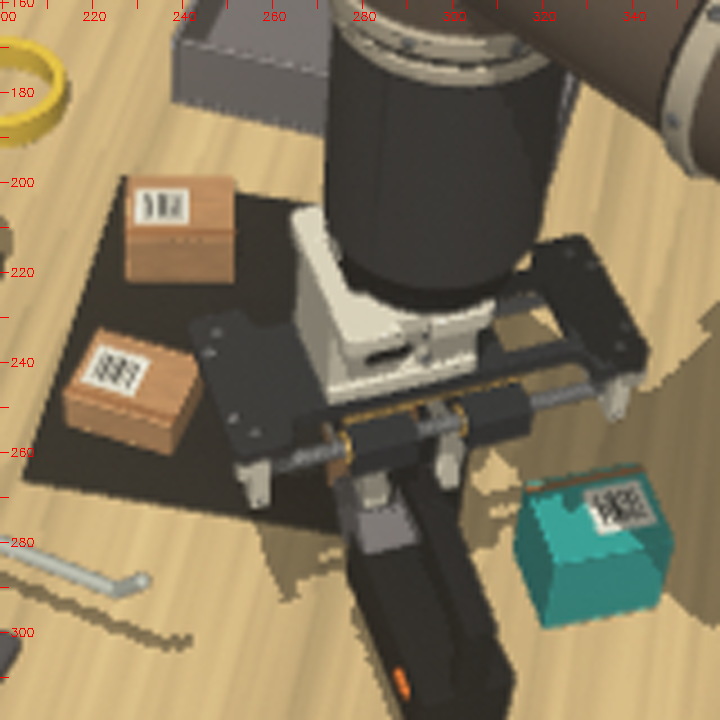

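Nothing has moved in either view. Aiming at carton a's label.

Emit:
servo_tool([
  [[0.0153,0.01,0],[0,0,0],1],
  [[0.0153,0.01,0],[0,0,0],1],
  [[0.0153,0.01,0],[0,0,0],1],
  [[0.0153,0.01,0.012],[0,0,0],1],
  [[0.0153,0.01,0.012],[0,0,0],1],
  [[0,0,0],[0,0,0],1],
  [[0,0,0],[0,0,0],1],
  [[0,0,0],[0,0,0],1],
])

```text
clock: 11.6
tool_pos: [0.4218, 0.2034, 0.1922]
orientation: [-179.9, 0.0, -59.7]
force: [-0.0, 0.4, -3.1]
opening: 0.0155
```

Run:
```python
from h import *
t=snap("top","t4");s=snap("side","s4")
crop(t,120,130,300,290,4.4,"t4c")
crop(s,200,160,360,320,4.5,"s4c")
p,R,o=pose();print(p,o["orientation"],o["opening"])
```

```text
[0.42186158 0.20422199 0.1922237 ] [-1.79920286e+02  1.79241774e-02 -5.96995243e+01] 0.015864935363746807
```

View pics/t4c.png

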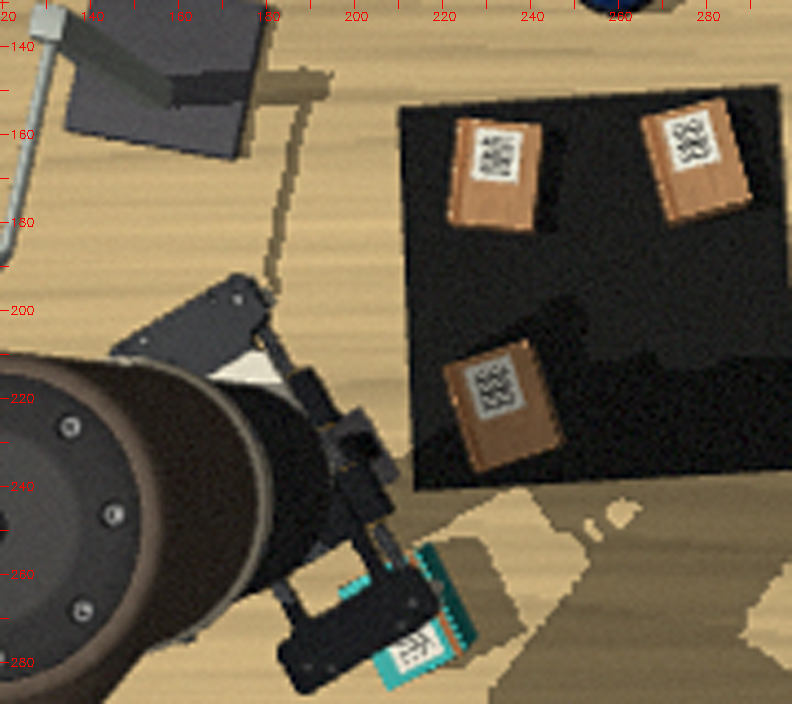

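View pics/s4c.png

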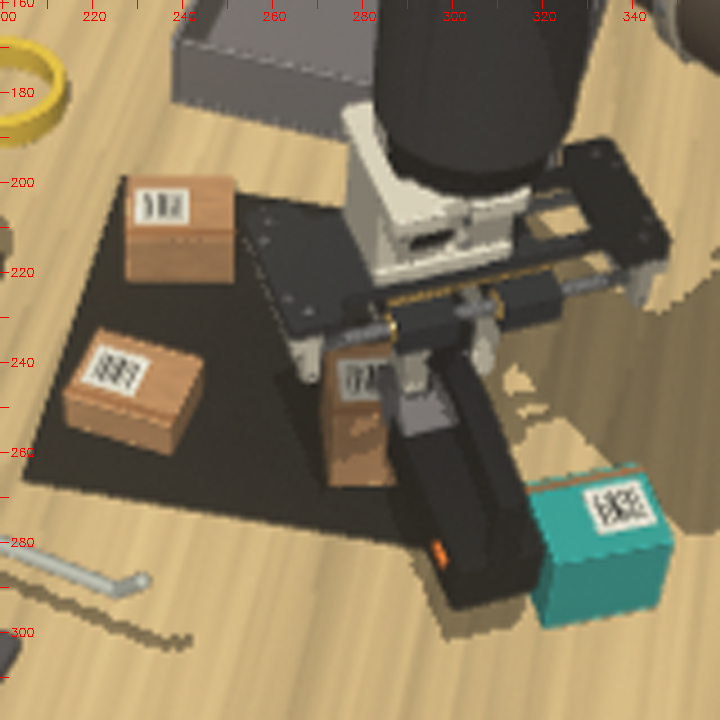

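```bash
cat >> h.py <<'E'
def scan_check(n,name,box,k,gx=.033,gz=.0705,pitch=0):
    im=cv2.imread(f"pics/{name}.png"); p,R,o=pose(); yaw=np.radians(o["orientation"][2])
    M=Ro.from_euler('zy',[yaw,pitch]); org=p-M.apply([gx,0,gz])
    pts=[(-65,24,0),(-65,-24,0),(39,24,0),(39,-24,0),(-65,24,42),(-65,-24,42),(-65,8,92),(-65,-8,92),(0,8,102)]
    x0,y0,x1,y1=box; c=crop(im,*box,k,name+"chk")
    for q in pts:
        u=proj(n,[org+M.apply(np.array(q)/1e3)])[0]; cv2.circle(c,tuple(int(v) for v in (u+.5-[x0,y0])*k),3,(0,0,255),-1)
    w=org+M.apply([.057,0,.027]); e=w+M.apply([.078,0,-.078])
    for q in (w,e):
        u=proj(n,[q])[0]; cv2.circle(c,tuple(int(v) for v in (u+.5-[x0,y0])*k),4,(255,0,255),-1)
    cv2.imwrite(f"pics/{name}chk.png",c); print("window",w.round(4),"beam@110",e.round(4))
E
python3 - <<'E'
from h import *
scan_check("side","s4",(200,160,360,320),4.5)
E
```

```text
window [0.434  0.1835 0.1487] beam@110 [0.4733 0.1162 0.0707]
```

View pics/s4chk.png

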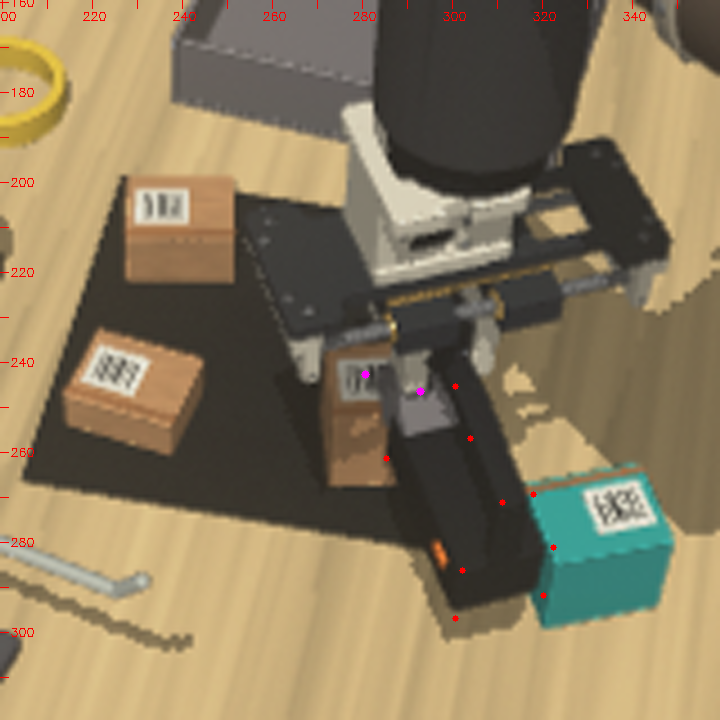

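Emit:
servo_tool([
  [[0,0,0],[0,0,0],1],
  [[0,0,0],[0,0,0],1],
  [[0,0,0],[0,0,0],1],
  [[0,0,0],[0,0,0],1],
  [[0,0,0],[0,0,0],1],
  [[0,0,0],[0,0,0],1],
  [[0,0,0],[0,0,0],1],
  [[0,0,0],[0,0,0],1],
  [[0,0,0],[0,0,0],1],
  [[0,0,0],[0,0,0],1],
  [[0,0,0],[0,0,0],1],
  [[0,0,0],[0,0,0],1],
  [[0,0,0],[0,0,0],1],
])

```text
clock: 12.78
tool_pos: [0.4214, 0.204, 0.1916]
orientation: [180.0, 0.0, -59.7]
force: [-0.4, -0.1, -3.5]
opening: 0.0159
```

Overlay: the beam lands on carton a's label at side (281,243) and was held for 1.2 s. The model's rear edge sits about 2 px off, which is within tolerance. Next is carton c.

Run:
```python
from h import *
plan([(.5795,.078,.192,None),(.5795,.078,.167,-60)],.02)
```

```text
t 12.78 pos [0.4214 0.204  0.1916] rpy [180.    0.  -59.7] q [ 50.   2. -27.  -0. -60. -20.] open 0.0159
shift [ 0.1885 -0.073  -0.0004] rows 11 each [ 0.0171 -0.0066 -0.    ]
shift [ 0.    -0.     0.025] rows 2 each [ 0.     -0.      0.0125]
turn [0.    0.    0.048] rows 1 each [0.    0.    0.048]
```

Emit:
servo_tool([
  [[0.0085,-0.0033,0],[0,0,0],1],
  [[0.0171,-0.0066,0],[0,0,0],1],
  [[0.0171,-0.0066,0],[0,0,0],1],
  [[0.0171,-0.0066,0],[0,0,0],1],
  [[0.0171,-0.0066,0],[0,0,0],1],
  [[0.0171,-0.0066,0],[0,0,0],1],
  [[0.0171,-0.0066,0],[0,0,0],1],
  [[0.0171,-0.0066,0],[0,0,0],1],
  [[0.0171,-0.0066,0],[0,0,0],1],
  [[0.0171,-0.0066,0.008],[0,0,0],1],
  [[0.0171,-0.0066,0.008],[0,0,0],1],
  [[0.0086,-0.0033,0.009],[0,0,0],1],
  [[0,0,0],[0,0,0],1],
  [[0,0,0],[0,0,0],1],
  [[0,0,0],[0,0,0],1],
])

```text
clock: 14.03
tool_pos: [0.5788, 0.0782, 0.1665]
orientation: [180.0, 0.0, -59.7]
force: [-0.3, 0.7, -2.6]
opening: 0.0154
```

Run:
```python
from h import *
t=snap("top","t5");s=snap("side","s5")
crop(t,150,120,330,280,4.4,"t5c")
scan_check("side","s5",(190,150,340,300),4.5)
p,R,o=pose();print(p,o["orientation"],o["opening"])
```

```text
window [0.591  0.0579 0.1236] beam@110 [ 0.6304 -0.0094  0.0456]
[0.57891804 0.07861932 0.16714736] [-1.79951686e+02 -8.07467765e-03 -5.96692560e+01] 0.015525463045914102
```

View pics/t5c.png

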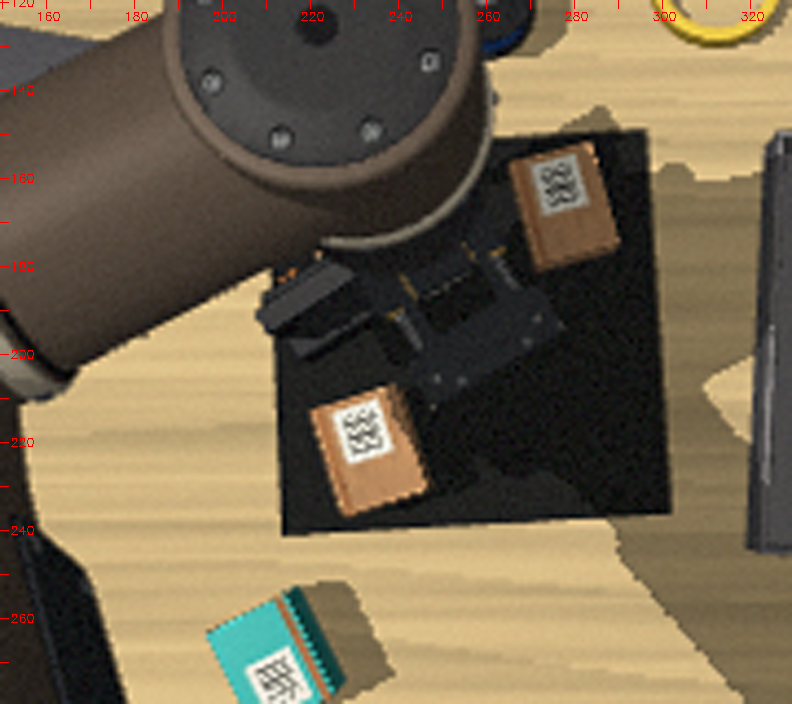

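View pics/s5chk.png

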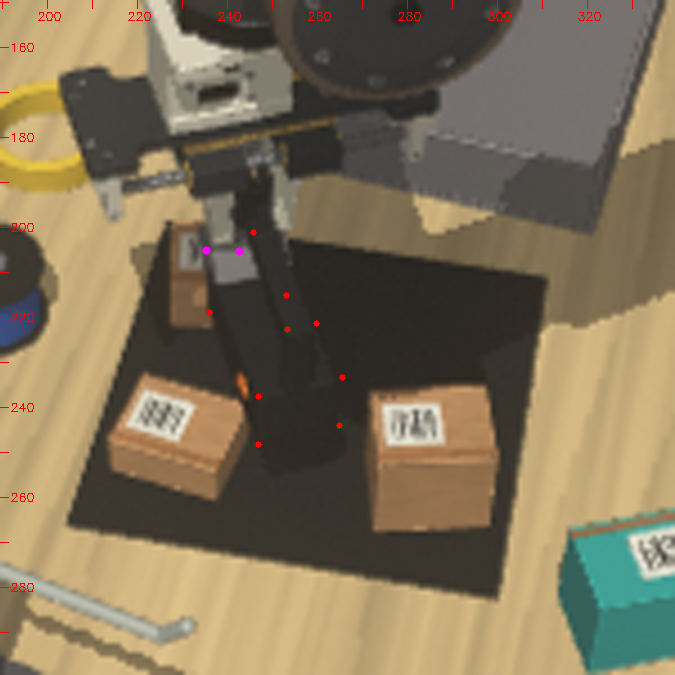

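The rear of the scanner now sits lower than the model, so it looks pitched. I'll fit the pitch.

Run:
```python
from h import *
s=snap("side","s6");g=lambda i:(255*(i/255.)**.4).astype(np.uint8)
crop(g(s),220,180,290,260,9,"s6c"); s4=cv2.imread("pics/s4.png"); crop(g(s4),275,230,335,310,9,"s4g")
p,R,o=pose();print(o["force"],o["moment"])
```

```text
[-0.12950784 -0.69176486 -4.27221395] [-0.11233739  0.10379991 -0.02217216]
```

View pics/s6c.png

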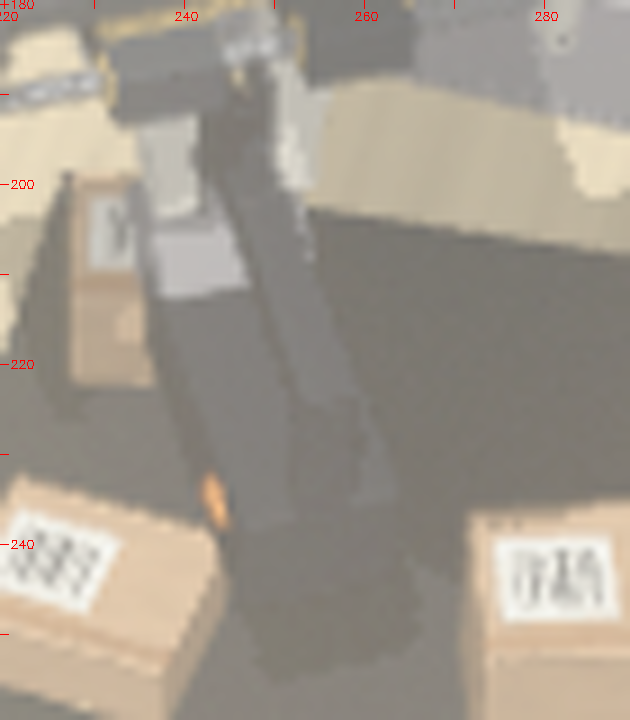

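View pics/s4g.png

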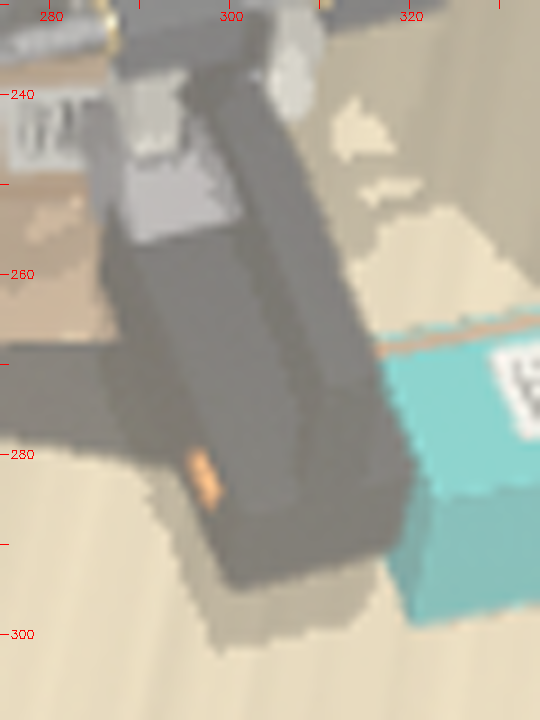

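The top rear edge at (246,238)–(263,235) matches the level model, so the dark area below it is only shadow. The beam is on c's label at side (236,205). Holding.

Emit:
servo_tool([
  [[0,0,0],[0,0,0],1],
  [[0,0,0],[0,0,0],1],
  [[0,0,0],[0,0,0],1],
  [[0,0,0],[0,0,0],1],
  [[0,0,0],[0,0,0],1],
  [[0,0,0],[0,0,0],1],
  [[0,0,0],[0,0,0],1],
  [[0,0,0],[0,0,0],1],
  [[0,0,0],[0,0,0],1],
  [[0,0,0],[0,0,0],1],
  [[0,0,0],[0,0,0],1],
  [[0,0,0],[0,0,0],1],
])

```text
clock: 15.18
tool_pos: [0.579, 0.0781, 0.1665]
orientation: [180.0, 0.0, -59.7]
force: [0.5, 0.4, -3.8]
opening: 0.0154
```

Run:
```python
from h import *
plan([(.573,.206,.167,None),(.573,.206,.155,-60)],.02)
```

```text
t 15.18 pos [0.579  0.0781 0.1665] rpy [180.    0.  -59.7] q [ 27.  15. -16.  -0. -59.   3.] open 0.0154
shift [-0.1134 -0.0593 -0.0005] rows 7 each [-0.0162 -0.0085 -0.0001]
shift [ 0.    -0.     0.012] rows 1 each [ 0.    -0.     0.012]
turn [0.    0.    0.048] rows 1 each [0.    0.    0.048]
```

Emit:
servo_tool([
  [[-0.008,-0.0042,0],[0,0,0],1],
  [[-0.0162,-0.0085,0],[0,0,0],1],
  [[-0.0162,-0.0085,0],[0,0,0],1],
  [[-0.0162,-0.0085,0],[0,0,0],1],
  [[-0.0162,-0.0085,0],[0,0,0],1],
  [[-0.0162,-0.0085,0.004],[0,0,0],1],
  [[-0.0162,-0.0085,0.004],[0,0,0],1],
  [[-0.008,-0.0042,0.004],[0,0,0],1],
  [[0,0,0],[0,0,0],1],
  [[0,0,0],[0,0,0],1],
  [[0,0,0],[0,0,0],1],
])

```text
clock: 16.1
tool_pos: [0.5731, 0.2056, 0.1545]
orientation: [180.0, -0.0, -59.7]
force: [0.1, 0.2, -3.3]
opening: 0.0156
```

Run:
```python
from h import *
t=snap("top","t7");s=snap("side","s7")
crop(t,150,120,330,280,4.4,"t7c")
scan_check("side","s7",(190,170,340,320),4.5)
p,R,o=pose();print(p,o["orientation"],o["opening"])
```

```text
window [0.5854 0.1845 0.1113] beam@110 [0.6247 0.1172 0.0333]
[0.57331396 0.20527856 0.15479443] [-1.79988972e+02 -3.87096531e-03 -5.97474363e+01] 0.015638542581203424
```

View pics/t7c.png

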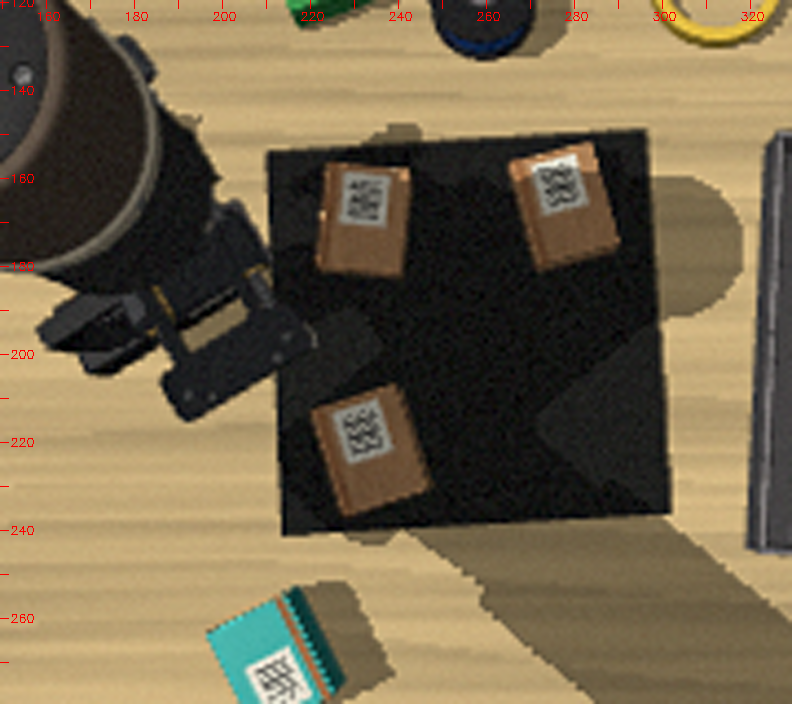

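View pics/s7chk.png

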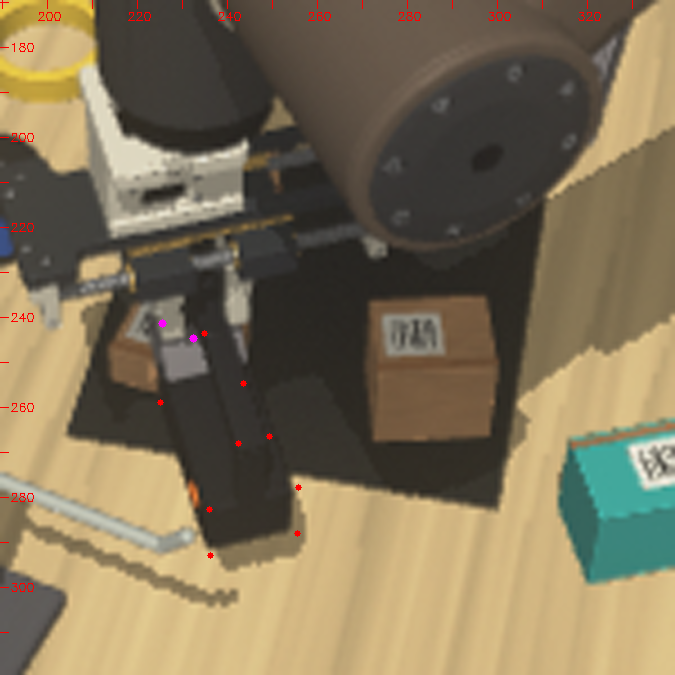

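Carton d's label is in place: top (232,164), with the beam overlay at side (226,241). Holding.

Emit:
servo_tool([
  [[0,0,0],[0,0,0],1],
  [[0,0,0],[0,0,0],1],
  [[0,0,0],[0,0,0],1],
  [[0,0,0],[0,0,0],1],
  [[0,0,0],[0,0,0],1],
  [[0,0,0],[0,0,0],1],
  [[0,0,0],[0,0,0],1],
  [[0,0,0],[0,0,0],1],
  [[0,0,0],[0,0,0],1],
  [[0,0,0],[0,0,0],1],
  [[0,0,0],[0,0,0],1],
  [[0,0,0],[0,0,0],1],
  [[0,0,0],[0,0,0],1],
])

```text
clock: 17.28
tool_pos: [0.5732, 0.2059, 0.1546]
orientation: [180.0, -0.0, -59.7]
force: [-0.9, 0.1, -2.9]
opening: 0.0157
```

Run:
```python
from h import *
plan([(.573,.206,.214,None),(.45,.29,.214,-101.3),(.470,.357,.214,-101.3),(.5827,.3344,.214,-101.3)],.02)
```

```text
t 17.28 pos [0.5732 0.2059 0.1546] rpy [180.   -0.  -59.7] q [ 38.  18. -14.   0. -59.  -8.] open 0.0157
shift [-0.0002  0.0001 -0.0594] rows 3 each [-0.0001  0.     -0.0198]
shift [-0.1346  0.0638 -0.    ] rows 8 each [-0.0168  0.008  -0.    ]
turn [ 0.    -0.     6.932] rows 7 each [ 0.   -0.    0.99]
shift [-0.0696 -0.0065 -0.    ] rows 4 each [-0.0174 -0.0016 -0.    ]
turn [0. 0. 0.] rows 1 each [0. 0. 0.]
shift [ 1.000e-04 -1.149e-01 -0.000e+00] rows 6 each [ 0.     -0.0192 -0.    ]
turn [0. 0. 0.] rows 1 each [0. 0. 0.]
```

Emit:
servo_tool([
  [[0,0,-0.015],[0,0,0],1],
  [[0,0,-0.02],[0,0,0],1],
  [[0,0,-0.02],[0,0,0],1],
  [[-0.0134,0.0064,-0.005],[0,0,0],1],
  [[-0.0168,0.008,0],[0,0,0],1],
  [[-0.0168,0.008,0],[0,0,0],1],
  [[-0.0168,0.008,0],[0,0,0],1],
  [[-0.0168,0.008,0],[0,0,0],1],
  [[-0.0168,0.008,0],[0,0,0],1],
  [[-0.0168,0.008,0],[0,0,0],1],
  [[-0.0134,0.0064,0],[0,0,0],1],
  [[-0.007,0.003,0],[0,0,0],1],
  [[0,0,0],[0,0,0.9],1],
  [[0,0,0],[0,0,1],1],
  [[0,0,0],[0,0,1],1],
  [[0,0,0],[0,0,1],1],
  [[0,0,0],[0,0,1],1],
  [[0,0,0],[0,0,1],1],
  [[0,0,0],[0,0,1],1],
  [[0,0,0],[0,0,0],1],
])

```text
clock: 18.95
tool_pos: [0.45, 0.2898, 0.2143]
orientation: [180.0, -0.0, -101.4]
force: [-0.4, -1.2, -3.2]
opening: 0.0156
```

Run:
```python
from h import *
plan([(.470,.357,.214,-101.3),(.5827,.3344,.214,-101.3)],.02)
```

```text
t 18.95 pos [0.45   0.2898 0.2143] rpy [ 180.    -0.  -101.4] q [ 54.   8. -18.  -0. -64. -65.] open 0.0156
shift [-0.0698 -0.0063  0.0003] rows 4 each [-0.0175 -0.0016  0.0001]
turn [ 0.002 -0.003 -0.014] rows 1 each [ 0.002 -0.003 -0.014]
shift [ 1.000e-04 -1.149e-01 -0.000e+00] rows 6 each [ 0.     -0.0192 -0.    ]
turn [0. 0. 0.] rows 1 each [0. 0. 0.]
```

Emit:
servo_tool([
  [[-0.0174,-0.0016,0],[0,0,0],1],
  [[-0.0174,-0.0016,0],[0,0,0],1],
  [[-0.0174,-0.0016,0],[0,0,0],1],
  [[-0.0174,-0.0016,0],[0,0,0],1],
  [[0,0,0],[0,0,0],1],
  [[0,0,0],[0,0,0],1],
])

```text
clock: 19.45
tool_pos: [0.4698, 0.3574, 0.2138]
orientation: [180.0, -0.1, -100.9]
force: [0.5, -0.4, -3.6]
opening: 0.0158
```

Run:
```python
from h import *
g=lambda i:(255*(i/255.)**.5).astype(np.uint8)
t=snap("top","t8");s=snap("side","s8")
crop(g(t),90,110,220,260,4,"t8c")
s=g(s);cv2.imwrite("pics/s8.png",s);scan_check("side","s8",(150,230,310,360),4.8)
p,R,o=pose();print(p,o["orientation"])
```

```text
window [0.465  0.3329 0.1707] beam@110 [0.4501 0.2563 0.0927]
[0.46958479 0.35646578 0.21418452] [ 1.79972569e+02 -4.70508003e-02 -1.01006852e+02]
```

View pics/t8c.png

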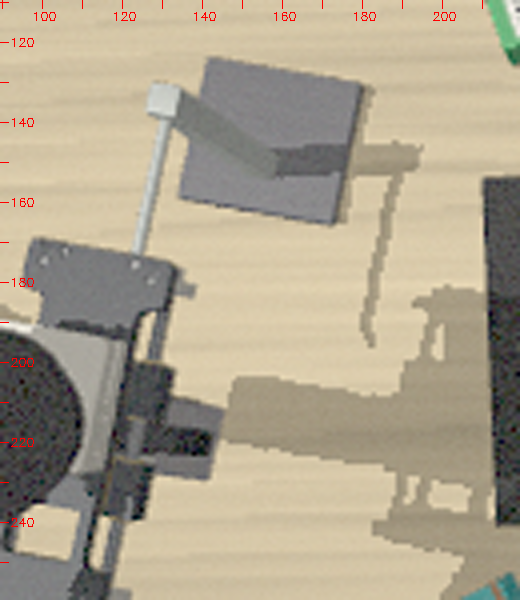

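View pics/s8chk.png

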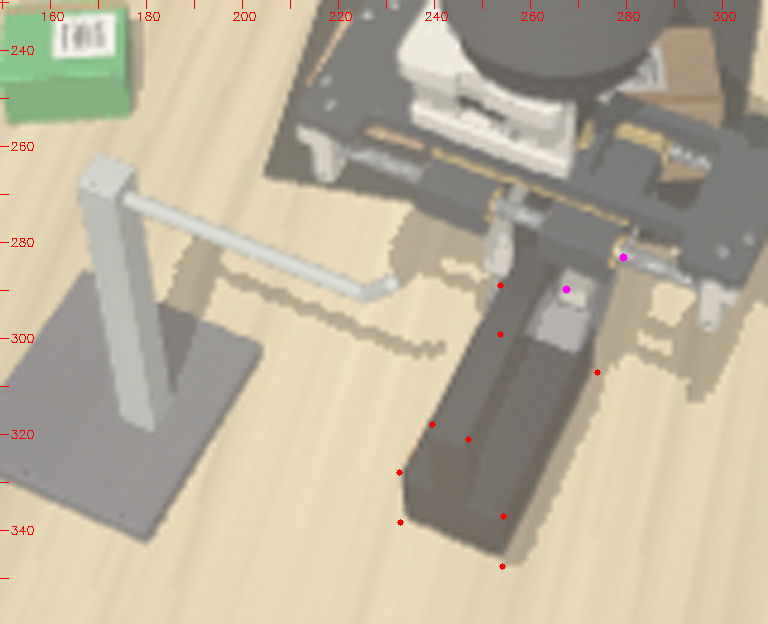

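Scanner is aligned just beyond the hook's tip (side (231,288)); the overlay matches to about 2 px. Sliding over the arm.

Emit:
servo_tool([
  [[0,-0.008,0],[0,0,0],1],
  [[0,-0.01,0],[0,0,0],1],
  [[0,-0.01,0],[0,0,0],1],
  [[0,-0.01,0],[0,0,0],1],
  [[0,-0.01,0],[0,0,0],1],
  [[0,-0.01,0],[0,0,0],1],
  [[0,-0.007,0],[0,0,0],1],
  [[0,0,0],[0,0,0],1],
])

```text
clock: 20.22
tool_pos: [0.5353, 0.3439, 0.2141]
orientation: [-180.0, -0.0, -101.2]
force: [-0.1, 0.0, -2.8]
opening: 0.0159
```

Run:
```python
from h import *
g=lambda i:(255*(i/255.)**.5).astype(np.uint8)
s=snap("side","s9")
s=g(s);crop(s,150,230,310,360,4.8,"s9c")
plan([(.5827,.3344,.214,-101.3)])
```

```text
t 20.27 pos [0.5344 0.344  0.2141] rpy [ 180.    -0.  -101.2] q [ 50.  17.  -6.  -0. -67. -62.] open 0.0155
shift [ 0.0001 -0.0492  0.0001] rows 2 each [ 0.     -0.0246  0.    ]
turn [ 0.003 -0.005  0.02 ] rows 1 each [ 0.003 -0.005  0.02 ]
```

View pics/s9c.png

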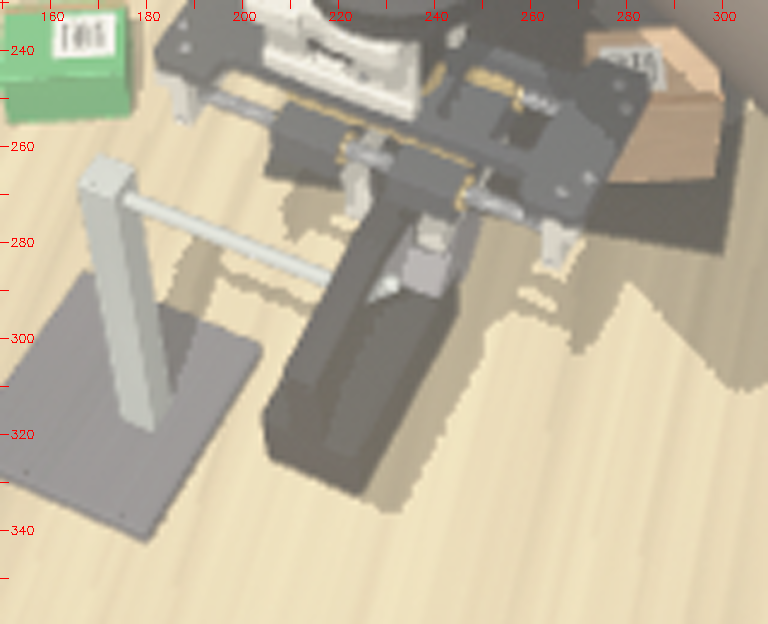

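The arm passes through the opening with the tip emerging at (231,288), no contact force. Continue, then lower.

Emit:
servo_tool([
  [[0,-0.01,0],[0,0,0],1],
  [[0,-0.01,0],[0,0,0],1],
  [[0,-0.01,0],[0,0,0],1],
  [[0,-0.01,0],[0,0,0],1],
  [[0,-0.009,0],[0,0,0],1],
  [[0,0,0.004],[0,0,0],1],
  [[0,0,0.005],[0,0,0],1],
  [[0,0,0.005],[0,0,0],1],
  [[0,0,0.005],[0,0,0],1],
  [[0,0,0.003],[0,0,0],1],
  [[0,0,0.002],[0,0,0],1],
  [[0,0,0],[0,0,0],1],
])

```text
clock: 21.27
tool_pos: [0.5813, 0.335, 0.19]
orientation: [180.0, -0.0, -101.1]
force: [-0.1, -0.3, -2.8]
opening: 0.0156
```

Emit:
servo_tool([
  [[0,0,0.001],[0,0,0],1],
  [[0,0,0.001],[0,0,0],1],
  [[0,0,0],[0,0,0],1],
])

```text
clock: 21.52
tool_pos: [0.5818, 0.3351, 0.1886]
orientation: [-180.0, 0.0, -101.1]
force: [0.2, 0.2, -3.2]
opening: 0.0157
```

Emit:
servo_tool([
  [[0,0,0.001],[0,0,0],1],
  [[0,0,0.001],[0,0,0],1],
  [[0,0,0],[0,0,0],1],
])

```text
clock: 21.77
tool_pos: [0.582, 0.3351, 0.1878]
orientation: [-179.9, 0.0, -101.1]
force: [-3.8, -1.6, 4.1]
opening: 0.0159
```

Run:
```python
from h import *
g=lambda i:(255*(i/255.)**.5).astype(np.uint8)
s=snap("side","s10")
s=g(s);crop(s,150,230,310,360,4.8,"s10c")
plan([(.5827,.3344,.214,-101.3)])
```

```text
t 21.82 pos [0.582  0.3351 0.1878] rpy [-1.799e+02  1.000e-01 -1.011e+02] q [ 47.  22.  -3.   0. -65. -58.] open 0.0157
shift [ 0.0006 -0.0008 -0.0262] rows 1 each [ 0.0006 -0.0008 -0.0262]
turn [-0.01   0.009  0.035] rows 1 each [-0.01   0.009  0.035]
```

View pics/s10c.png

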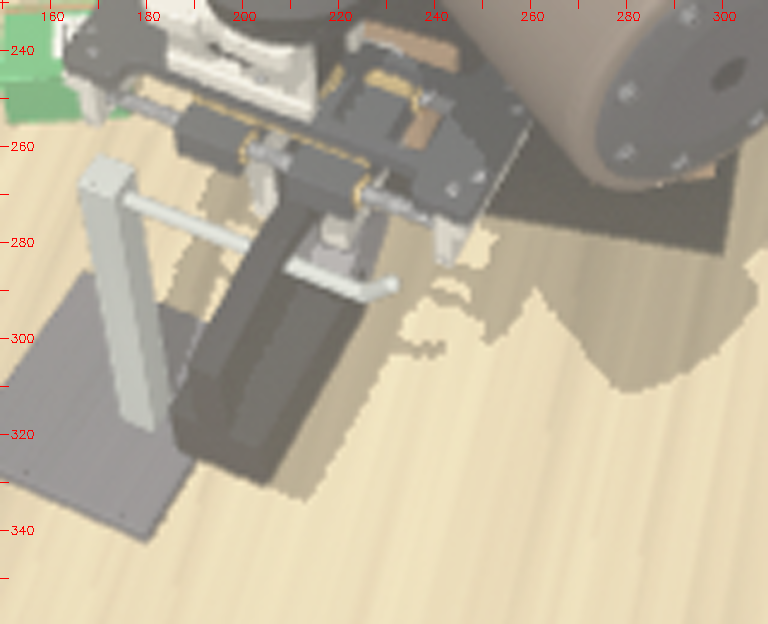

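Contact made: force z went from −3 to +4 N, and the handle reads 0.205 m high. The bar crosses the arm near the middle. Release.

Emit:
servo_tool([
  [[0,0,0],[0,0,0],0.8],
  [[0,0,0],[0,0,0],0.6],
  [[0,0,0],[0,0,0],0.4],
  [[0,0,0],[0,0,0],0.2],
  [[0,0,0],[0,0,0],0],
  [[0,0,0],[0,0,0],0],
  [[0,0,0],[0,0,0],0],
  [[0,0,0],[0,0,0],0],
  [[0,0,0],[0,0,0],0],
  [[0,0,0],[0,0,0],0],
])

```text
clock: 22.65
tool_pos: [0.5818, 0.335, 0.1866]
orientation: [-180.0, 0.0, -101.1]
force: [0.2, -1.2, -0.8]
opening: 0.0717
```

Run:
```python
from h import *
g=lambda i:(255*(i/255.)**.5).astype(np.uint8)
s=snap("side","s11")
s=g(s);crop(s,150,230,310,360,4.8,"s11c")
print(pose()[2])
```

```text
{'clock': 22.7, 'joint_pos': array([ 4.65358005e+01,  2.16564015e+01, -2.99294980e+00,  1.71213924e-04,
       -6.53522572e+01, -5.76468140e+01]), 'qvel': array([-0.0060583 ,  0.03656141,  0.06500049, -0.08336061, -0.04348425,
       -0.05741716]), 'tau': array([-1.23255068e-03, -5.86605227e+01,  2.82804036e+01,  6.75506920e+00,
       -4.69952286e-02,  5.98664883e-05]), 'tool_pos': array([0.58177769, 0.33501285, 0.186544  ]), 'orientation': array([ 1.79999271e+02, -1.44210270e-03, -1.01110942e+02]), 'force': array([ 0.06300181, -0.22614496, -0.66854992]), 'moment': array([-0.01958945,  0.1234767 , -0.02965537]), 'opening': 0.07606805976500162}
```

View pics/s11c.png

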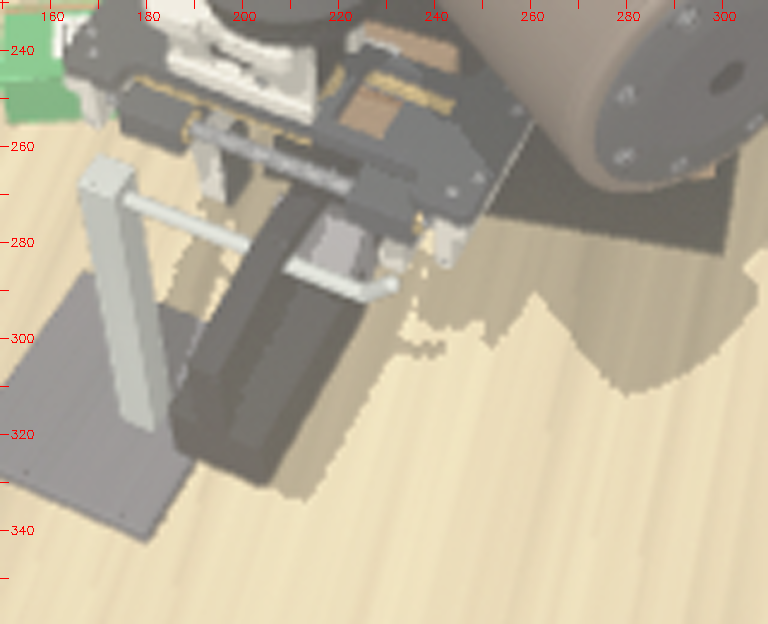

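Emit:
servo_tool([
  [[0,0,0],[0,0,0],0],
  [[0,0,0],[0,0,0],0],
  [[0,0,-0.005],[0,0,0],0],
  [[0,0,-0.01],[0,0,0],0],
  [[0,0,-0.02],[0,0,0],0],
  [[0,0,-0.02],[0,0,0],0],
  [[0,0,-0.025],[0,0,0],0],
  [[0,0,-0.025],[0,0,0],0],
  [[0,0,-0.025],[0,0,0],0],
  [[0,0,0],[0,0,0],0],
])

```text
clock: 23.53
tool_pos: [0.5837, 0.3357, 0.3241]
orientation: [-179.6, 0.4, -101.1]
force: [0.1, 0.6, 1.2]
opening: 0.0877
```

Run:
```python
from h import *
t=snap("top","t12");s=snap("side","s12")
cv2.imwrite("pics/s12b.png",cv2.resize(s,(800,600)));cv2.imwrite("pics/t12b.png",cv2.resize(t,(800,600)))
plan([(.461,.25,.3,None),(.461,.112,.2,-162.3)])
```

```text
t 23.63 pos [0.5822 0.3353 0.3191] rpy [-179.9    0.2 -101.1] q [ 47.  18.   9.   0. -81. -58.] open 0.0876
shift [0.1071 0.1026 0.0185] rows 5 each [0.0214 0.0205 0.0037]
shift [ 0.1357 -0.0264  0.0996] rows 6 each [ 0.0226 -0.0044  0.0166]
turn [-3.0000e-03  3.8000e-02  1.0199e+01] rows 11 each [-0.     0.003  0.927]
```

View pics/s12b.png

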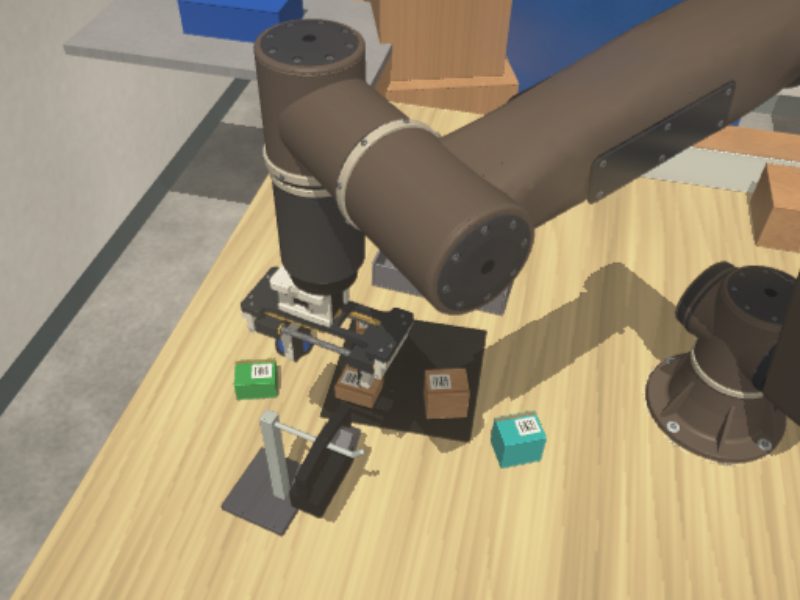

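View pics/t12b.png

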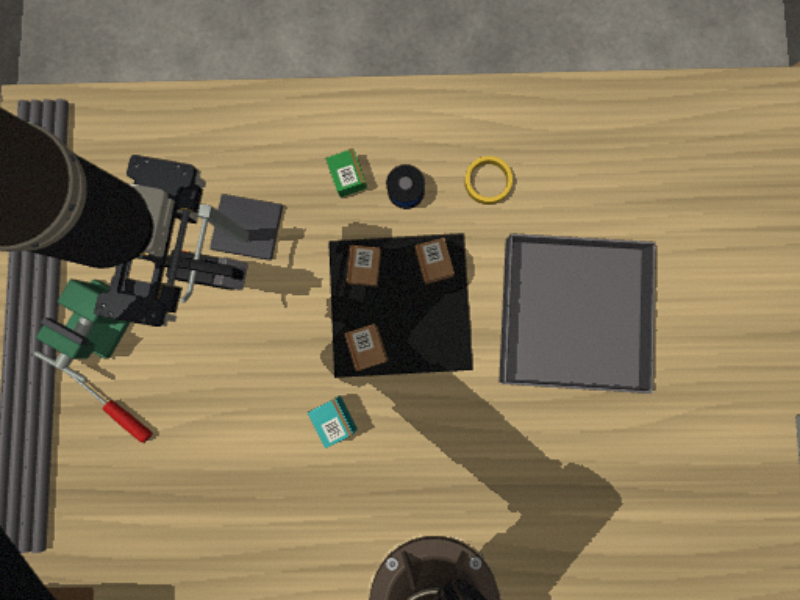

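The scanner hangs free on the arm (side (327,465)). All three cartons are where they were in the first top view. On to carton a.

Emit:
servo_tool([
  [[0.015,0.015,0],[0,0,0],0],
  [[0.0235,0.0225,0],[0,0,0],0],
  [[0.0235,0.0225,0],[0,0,0],0],
  [[0.0235,0.0225,0],[0,0,0],0],
  [[0.0215,0.02,0],[0,0,0],0],
  [[0.0226,-0.0044,0.02],[0,0,0],0],
  [[0.0226,-0.0044,0.02],[0,0,0],0],
  [[0.0226,-0.0044,0.02],[0,0,0],0],
  [[0.0226,-0.0044,0.02],[0,0,0],0],
  [[0.0226,-0.0044,0.02],[0,0,0],0],
  [[0.0226,-0.0044,0.02],[0,0,0],0],
])

```text
clock: 24.55
tool_pos: [0.4596, 0.1103, 0.1955]
orientation: [180.0, -0.0, -101.1]
force: [0.7, 0.7, -0.2]
opening: 0.0876
```

Emit:
servo_tool([
  [[0,0,0],[0,0,1],0],
  [[0,0,0],[0,0,1],0],
  [[0,0,0],[0,0,1],0],
  [[0,0,0],[0,0,1],0],
  [[0,0,0],[0,0,1],0],
  [[0,0,0],[0,0,1],0],
  [[0,0,0],[0,0,1],0],
  [[0,0,0],[0,0,1],0],
  [[0,0,0],[0,0,1],0],
  [[0,0,0],[0,0,1],0],
  [[0,0,0],[0,0,0.2],0],
  [[0,0,0],[0,0,0],0],
])

```text
clock: 25.55
tool_pos: [0.46, 0.1114, 0.1963]
orientation: [-180.0, -0.0, -162.2]
force: [0.1, -0.3, -0.1]
opening: 0.0877
```

Run:
```python
from h import *
t=snap("top","t13");s=snap("side","s13")
crop(t,180,130,310,260,5,"t13c");crop(s,200,180,330,290,5,"s13c")
plan([(.461,.112,.12,-162.3),(.461,.112,.033,-162.3)])
```

```text
t 25.65 pos [0.4602 0.1115 0.1964] rpy [-180.    -0.  -162.1] q [  38.    3.  -26.   -0.  -61. -110.] open 0.0875
shift [-0.001   0.0002  0.0764] rows 3 each [-0.0003  0.0001  0.0255]
turn [-0.001 -0.004  0.027] rows 1 each [-0.001 -0.004  0.027]
shift [ 0.    -0.     0.087] rows 3 each [ 0.    -0.     0.029]
turn [0. 0. 0.] rows 1 each [0. 0. 0.]
```

View pics/t13c.png

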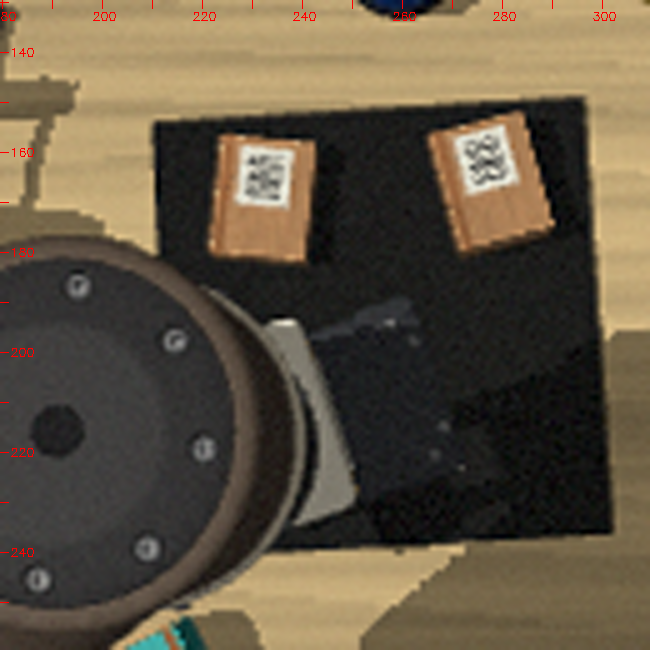

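View pics/s13c.png

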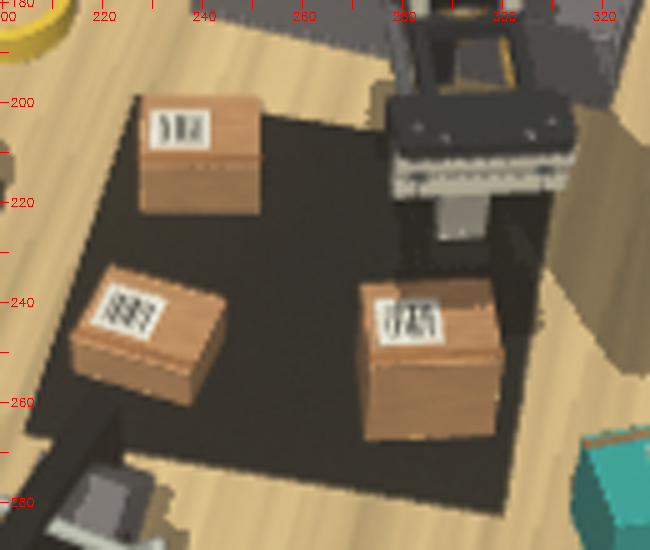

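Run:
```python
from h import *
for u in [(216.5,253),(197,263),(209,286),(228,275)]: print(ray("top",u,.066),ray("top",u,0))
```

```text
[0.37522728 0.16097276 0.066     ] [0.37040671 0.17023543 0.        ]
[0.34888638 0.21435595 0.066     ] [0.34234309 0.22710993 0.        ]
[0.2871923  0.18136379 0.066     ] [0.27661417 0.19196005 0.        ]
[0.31591225 0.12965735 0.066     ] [0.30721243 0.13687196 0.        ]
```

Teal box is 60 mm clear of the fingers. Descend and grip.

Emit:
servo_tool([
  [[-0.001,0,0.02],[0,0,0],0],
  [[0,0,0.025],[0,0,0],0],
  [[0,0,0.025],[0,0,0],0],
  [[0,0,0.025],[0,0,0],0],
  [[0,0,0.025],[0,0,0],0],
  [[0,0,0.025],[0,0,0],0],
  [[0,0,0.015],[0,0,0],0],
  [[0,0,0.004],[0,0,0],0],
  [[0,0,0],[0,0,0],0],
  [[0,0,0],[0,0,0],0.2],
  [[0,0,0],[0,0,0],1],
  [[0,0,0],[0,0,0],1],
  [[0,0,0],[0,0,0],1],
  [[0,0,0],[0,0,0],1],
  [[0,0,0],[0,0,0],1],
  [[0,0,0],[0,0,0],1],
  [[0,0,0],[0,0,0],1],
  [[0,0,0],[0,0,0],1],
])

```text
clock: 27.15
tool_pos: [0.4617, 0.1123, 0.0332]
orientation: [180.0, 0.1, -162.3]
force: [-1.8, 1.8, 8.5]
opening: 0.0557
```

Emit:
servo_tool([
  [[0,0,-0.005],[0,0,0],1],
  [[0,0,-0.015],[0,0,0],1],
  [[0,0,-0.025],[0,0,0],1],
  [[0,0,-0.025],[0,0,0],1],
  [[0,0,-0.025],[0,0,0],1],
  [[0,0,-0.015],[0,0,0],1],
  [[0,0,-0.005],[0,0,0],1],
  [[0,0,0],[0,0,0.7],1],
  [[0,0,0],[0,0,1],1],
  [[0,0,0],[0,0,1],1],
  [[0,0,0],[0,0,1],1],
  [[0,0,0],[0,0,0],1],
])

```text
clock: 28.15
tool_pos: [0.4606, 0.1115, 0.1467]
orientation: [-180.0, -0.1, 175.2]
force: [0.7, -0.4, -1.0]
opening: 0.0561
```

Run:
```python
from h import *
snap("top","t14")
plan([(.5867,-.2147,.148,175.6),(.5867,-.2147,.037,None)])
```

```text
t 28.2 pos [0.4607 0.1116 0.1468] rpy [-1.800e+02 -1.000e-01  1.756e+02] q [  37.    6.  -30.   -0.  -54. -132.] open 0.0559
shift [-0.1508 -0.3156 -0.0012] rows 12 each [-0.0126 -0.0263 -0.0001]
turn [-0.008 -0.012 -0.004] rows 1 each [-0.008 -0.012 -0.004]
shift [ 0.    -0.     0.111] rows 4 each [ 0.     -0.      0.0277]
```

Emit:
servo_tool([
  [[-0.006,-0.013,0],[0,0,0],1],
  [[-0.012,-0.025,0],[0,0,0],1],
  [[-0.0126,-0.0263,0],[0,0,0],1],
  [[-0.0126,-0.0263,0],[0,0,0],1],
  [[-0.0126,-0.0263,0],[0,0,0],1],
  [[-0.0126,-0.0263,0],[0,0,0],1],
  [[-0.0126,-0.0263,0],[0,0,0],1],
  [[-0.0126,-0.0263,0],[0,0,0],1],
  [[-0.0126,-0.0263,0],[0,0,0],1],
  [[-0.0126,-0.0263,0],[0,0,0],1],
  [[-0.0126,-0.0263,0],[0,0,0],1],
  [[-0.0126,-0.0263,0],[0,0,0],1],
  [[-0.0072,-0.0145,0],[0,0,0],1],
  [[0,0,0],[0,0,0],1],
  [[0,0,0],[0,0,0],1],
])

```text
clock: 29.45
tool_pos: [0.5867, -0.2153, 0.1462]
orientation: [180.0, -0.1, 175.6]
force: [0.1, 0.7, -1.6]
opening: 0.0556
```

Run:
```python
from h import *
t=snap("top","t15");s=snap("side","s15")
crop(t,250,110,450,270,4,"t15c");crop(s,200,100,360,260,4.5,"s15c")
plan([(.5867,-.2147,.037,175.6)])
```

```text
t 29.55 pos [ 0.5866 -0.2141  0.1469] rpy [ 1.800e+02 -1.000e-01  1.756e+02] q [ -2.  19. -12.  -0. -59. -92.] open 0.0559
shift [-0.0003 -0.0007  0.1099] rows 4 each [-0.0001 -0.0002  0.0275]
turn [ 0.002 -0.012 -0.002] rows 1 each [ 0.002 -0.012 -0.002]
```

View pics/t15c.png

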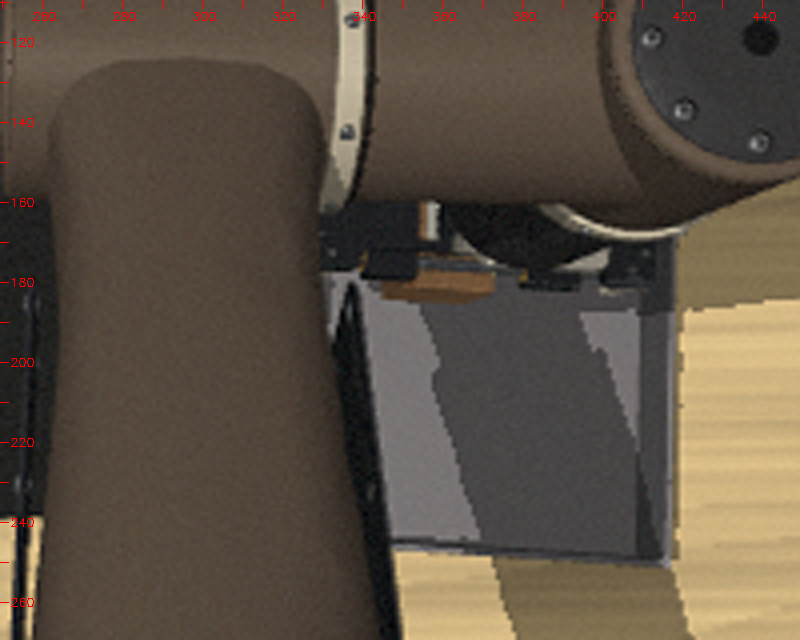

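View pics/s15c.png

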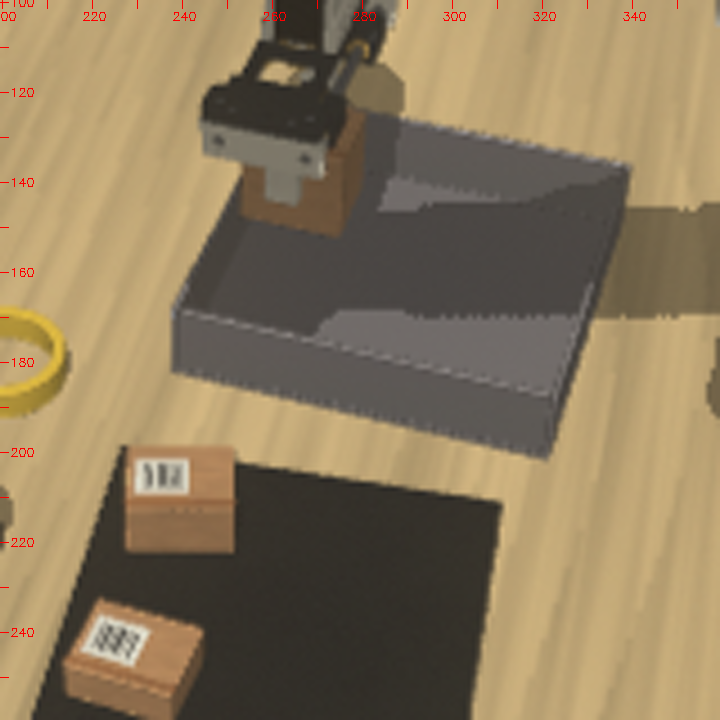

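Carton a is upright in the grip over the tote (side (267,145)). Lowering it.

Emit:
servo_tool([
  [[0,0,0.012],[0,0,0],1],
  [[0,0,0.02],[0,0,0],1],
  [[0,0,0.02],[0,0,0],1],
  [[0,0,0.02],[0,0,0],1],
  [[0,0,0.015],[0,0,0],1],
  [[0,0,0.01],[0,0,0],1],
  [[0,0,0.007],[0,0,0],1],
  [[0,0,0.004],[0,0,0],1],
  [[0,0,0],[0,0,0],1],
  [[0,0,0],[0,0,0],1],
])

```text
clock: 30.38
tool_pos: [0.5877, -0.2144, 0.0401]
orientation: [-180.0, 0.0, 175.5]
force: [0.1, -0.2, -1.4]
opening: 0.0557
```

Emit:
servo_tool([
  [[0,0,0.001],[0,0,0],1],
  [[0,0,0.001],[0,0,0],1],
  [[0,0,0.001],[0,0,0],1],
  [[0,0,0],[0,0,0],1],
])

```text
clock: 30.72
tool_pos: [0.5873, -0.2145, 0.0368]
orientation: [180.0, 0.0, 175.5]
force: [0.5, -0.5, -1.4]
opening: 0.0558
```

Emit:
servo_tool([
  [[0,0,0.001],[0,0,0],1],
  [[0,0,0.001],[0,0,0],1],
  [[0,0,0],[0,0,0],1],
  [[0,0,0],[0,0,0],1],
])

```text
clock: 31.05
tool_pos: [0.5874, -0.2146, 0.0352]
orientation: [-180.0, 0.0, 175.5]
force: [-3.3, 0.5, 5.5]
opening: 0.0559
```

Emit:
servo_tool([
  [[0,0,0],[0,0,0],0.33],
  [[0,0,0],[0,0,0],0.2],
  [[0,0,0],[0,0,0],0.2],
  [[0,0,0],[0,0,0],0.2],
  [[0,0,0],[0,0,0],0.2],
  [[0,0,-0.005],[0,0,0],0.2],
  [[0,0,-0.015],[0,0,0],0.2],
  [[0,0,-0.025],[0,0,0],0.2],
  [[0,0,-0.03],[0,0,0],0.2],
  [[0,0,-0.03],[0,0,0],0.2],
  [[0,0,-0.03],[0,0,0],0.1],
  [[0,0,0],[0,0,0],0],
])

```text
clock: 32.05
tool_pos: [0.5905, -0.2154, 0.177]
orientation: [-179.9, 0.6, 175.6]
force: [1.1, -0.0, 1.2]
opening: 0.0783
```

Run:
```python
from h import *
t=snap("top","t16");s=snap("side","s16")
crop(s,200,100,360,260,4.5,"s16c")
plan([(.6188,-.0134,.17,-165.8)])
```

```text
t 32.15 pos [ 0.5881 -0.2145  0.1716] rpy [180.    0.2 175.5] q [ -2.  18. -10.  -0. -61. -92.] open 0.0848
shift [-0.0148  0.2029  0.0016] rows 7 each [-0.0021  0.029   0.0002]
turn [-0.004  0.035 -3.119] rows 4 each [-0.001  0.009 -0.78 ]
```

View pics/s16c.png

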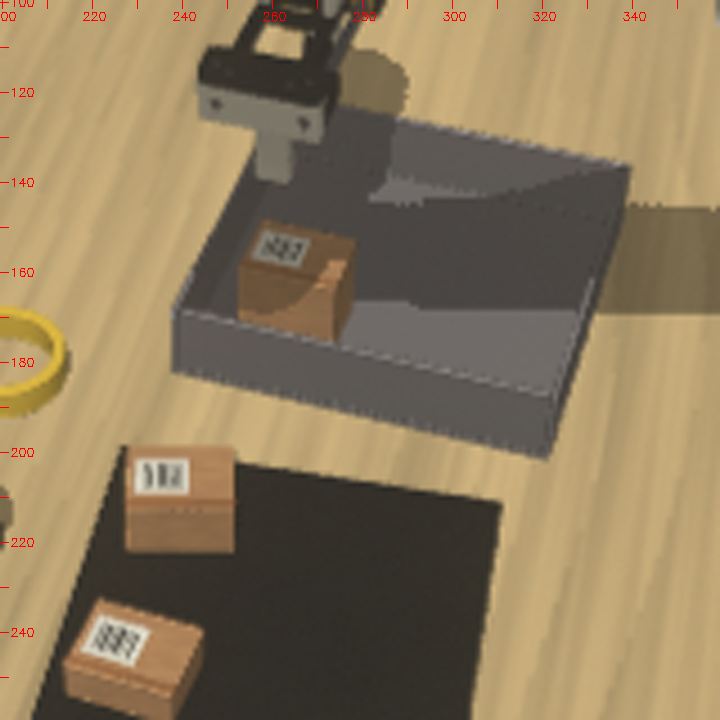

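Carton a stands flat in the tote (side (263,155)); c and d are unmoved. Next is carton c.

Emit:
servo_tool([
  [[-0.0015,0.02,0],[0,0,0],0],
  [[-0.0021,0.029,0],[0,0,-0.78],0],
  [[0,0,0],[0,0,-0.78],0],
  [[0,0,0],[0,0,-0.78],0],
  [[0,0,0],[0,0,-0.78],0],
  [[0,0,0],[0,0,0],0],
])

```text
clock: 32.65
tool_pos: [0.594, -0.1656, 0.1683]
orientation: [180.0, -0.1, -165.6]
force: [0.3, 0.8, 0.4]
opening: 0.0878
```

Run:
```python
from h import *
plan([(.6188,-.0134,.12,-165.8),(.6188,-.0134,.017,None)])
```

```text
t 32.65 pos [ 0.594  -0.1656  0.1683] rpy [ 1.800e+02 -1.000e-01 -1.656e+02] q [  3.  18. -12.  -0. -61. -78.] open 0.0878
shift [-0.0621  0.1412  0.0482] rows 6 each [-0.0103  0.0235  0.008 ]
turn [ 0.007 -0.02   0.039] rows 1 each [ 0.007 -0.02   0.039]
shift [ 0.    -0.     0.103] rows 4 each [ 0.     -0.      0.0257]
```

Emit:
servo_tool([
  [[-0.0103,0.0235,0.008],[0,0,0],0],
  [[-0.0103,0.0235,0.008],[0,0,0],0],
  [[-0.0103,0.0235,0.008],[0,0,0],0],
  [[-0.0103,0.0235,0.008],[0,0,0],0],
  [[-0.0103,0.0235,0.008],[0,0,0],0],
  [[-0.0105,0.0237,0.008],[0,0,0],0],
  [[0,0,0],[0,0,0],0],
  [[0,0,0],[0,0,0],0],
])

```text
clock: 33.32
tool_pos: [0.6194, -0.0128, 0.1201]
orientation: [180.0, -0.2, -165.8]
force: [0.0, -0.3, -0.4]
opening: 0.0878
```

Run:
```python
from h import *
s=snap("side","s17")
crop(s,190,160,310,280,5,"s17c")
plan([(.6188,-.0134,.017,-165.8)])
```

```text
t 33.37 pos [ 0.6196 -0.0136  0.1206] rpy [-1.800e+02 -1.000e-01 -1.658e+02] q [ 17.  20. -14.  -0. -55. -93.] open 0.0875
shift [0.0005 0.0004 0.1036] rows 4 each [0.0001 0.0001 0.0259]
turn [-0.    -0.018 -0.008] rows 1 each [-0.    -0.018 -0.008]
```

View pics/s17c.png

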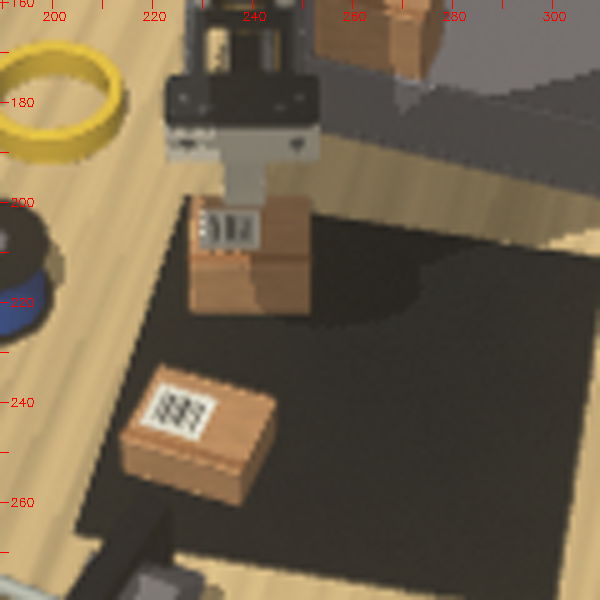

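Fingers are centred over carton c (side (240,200)).

Emit:
servo_tool([
  [[0,0,0.02],[0,0,0],0],
  [[0,0,0.025],[0,0,0],0],
  [[0,0,0.025],[0,0,0],0],
  [[0,0,0.018],[0,0,0],0],
  [[0,0,0.01],[0,0,0],0],
  [[0,0,0.005],[0,0,0],0],
  [[0,0,0],[0,0,0],0],
  [[0,0,0],[0,0,0],0.2],
  [[0,0,0],[0,0,0],1],
  [[0,0,0],[0,0,0],1],
  [[0,0,0],[0,0,0],1],
  [[0,0,0],[0,0,0],1],
  [[0,0,0],[0,0,0],1],
  [[0,0,0],[0,0,0],1],
  [[0,0,0],[0,0,0],1],
  [[0,0,0],[0,0,0],1],
])

```text
clock: 34.7
tool_pos: [0.6205, -0.0135, 0.0192]
orientation: [-180.0, 0.0, -165.8]
force: [-2.5, 1.7, 5.0]
opening: 0.0559
```

Emit:
servo_tool([
  [[0,0,-0.005],[0,0,0],1],
  [[0,0,-0.015],[0,0,0],1],
  [[0,0,-0.025],[0,0,0],1],
  [[0,0,-0.025],[0,0,0],1],
  [[0,0,-0.025],[0,0,0],1],
  [[0,0,-0.015],[0,0,0],1],
  [[0,0,-0.005],[0,0,0.4],1],
  [[0,0,0],[0,0,0.9],1],
  [[0,0,0],[0,0,0.9],1],
  [[0,0,0],[0,0,0.9],1],
  [[0,0,0],[0,0,0],1],
  [[0,0,0],[0,0,0],1],
])

```text
clock: 35.7
tool_pos: [0.6198, -0.0139, 0.1334]
orientation: [-180.0, -0.0, 175.8]
force: [0.7, -0.0, -1.4]
opening: 0.0559
```

Run:
```python
from h import *
plan([(.5779,-.3303,.135,175.6),(.5779,-.3303,.03,None)])
```

```text
t 35.7 pos [ 0.6198 -0.0139  0.1334] rpy [-180.    -0.   175.8] q [  17.   20.  -14.   -0.  -57. -111.] open 0.0559
shift [ 0.0185 -0.3186 -0.0015] rows 11 each [ 0.0017 -0.029  -0.0001]
turn [-0.001 -0.005  0.028] rows 1 each [-0.001 -0.005  0.028]
shift [ 0.    -0.     0.105] rows 4 each [ 0.     -0.      0.0262]
```

Emit:
servo_tool([
  [[0.0008,-0.0145,0],[0,0,0],1],
  [[0.0017,-0.029,0],[0,0,0],1],
  [[0.0017,-0.029,0],[0,0,0],1],
  [[0.0017,-0.029,0],[0,0,0],1],
  [[0.0017,-0.029,0],[0,0,0],1],
  [[0.0017,-0.029,0],[0,0,0],1],
  [[0.0017,-0.029,0],[0,0,0],1],
  [[0.0017,-0.029,0],[0,0,0],1],
  [[0.0017,-0.029,0],[0,0,0],1],
  [[0.0017,-0.029,0],[0,0,0],1],
  [[0.0017,-0.029,0],[0,0,0],1],
  [[0.0008,-0.0145,0],[0,0,0],1],
  [[0,0,0],[0,0,0],1],
  [[0,0,0],[0,0,0],1],
  [[0,0,0],[0,0,0],1],
])

```text
clock: 36.95
tool_pos: [0.5769, -0.3302, 0.1333]
orientation: [180.0, -0.0, 175.7]
force: [0.8, -0.4, -1.5]
opening: 0.0557
```

Run:
```python
from h import *
s=snap("side","s18");t=snap("top","t18")
crop(s,200,80,340,240,4.5,"s18c");crop(t,180,110,440,270,3,"t18c")
plan([(.5779,-.3303,.025,175.6)])
```

```text
t 37.05 pos [ 0.5773 -0.3296  0.1336] rpy [180.   -0.  175.7] q [-13.  23.  -8.  -0. -59. -81.] open 0.0559
shift [-0.0007 -0.0007  0.1086] rows 4 each [-0.0002 -0.0002  0.0271]
turn [ 0.001 -0.001  0.017] rows 1 each [ 0.001 -0.001  0.017]
```

View pics/s18c.png

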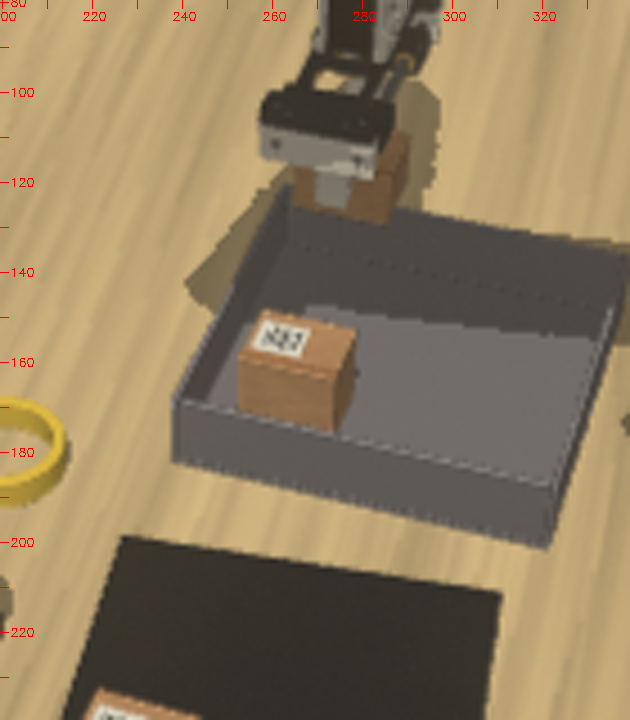

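View pics/t18c.png

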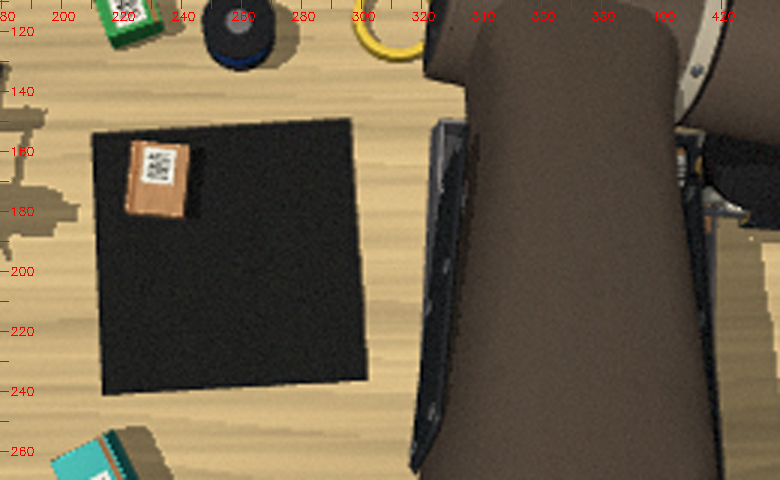

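Emit:
servo_tool([
  [[0,0.001,0.012],[0,0,0],1],
  [[0,0.001,0.02],[0,0,0],1],
  [[0,0,0.02],[0,0,0],1],
  [[0,0,0.02],[0,0,0],1],
  [[0,0,0.015],[0,0,0],1],
  [[0,0,0.01],[0,0,0],1],
  [[0,0,0.007],[0,0,0],1],
  [[0,0,0.004],[0,0,0],1],
  [[0,0,0],[0,0,0],1],
  [[0,0,0],[0,0,0],1],
])

```text
clock: 37.88
tool_pos: [0.5778, -0.3285, 0.0261]
orientation: [-180.0, 0.0, 175.6]
force: [0.3, -1.3, -1.3]
opening: 0.056
```

Emit:
servo_tool([
  [[0,0,0.001],[0,0,0],1],
  [[0,0,0.001],[0,0,0],1],
  [[0,0,0.001],[0,0,0],1],
  [[0,0,0],[0,0,0],1],
])

```text
clock: 38.22
tool_pos: [0.5773, -0.3285, 0.0228]
orientation: [-180.0, 0.0, 175.6]
force: [0.1, 0.2, -1.2]
opening: 0.056
```

Emit:
servo_tool([
  [[0,0,0.001],[0,0,0],1],
  [[0,0,0.001],[0,0,0],1],
  [[0,0,0],[0,0,0],1],
  [[0,0,0],[0,0,0],1],
])

```text
clock: 38.55
tool_pos: [0.5775, -0.3286, 0.0212]
orientation: [-180.0, 0.0, 175.6]
force: [-1.6, 1.1, 5.3]
opening: 0.0561
```

Emit:
servo_tool([
  [[0,0,0],[0,0,0],0.33],
  [[0,0,0],[0,0,0],0.2],
  [[0,0,0],[0,0,0],0.2],
  [[0,0,0],[0,0,0],0.2],
  [[0,0,0],[0,0,0],0.2],
  [[0,0,-0.005],[0,0,0],0.2],
  [[0,0,-0.015],[0,0,0],0.2],
  [[0,0,-0.025],[0,0,0],0.2],
  [[0,0,-0.03],[0,0,0],0.2],
  [[0,0,-0.035],[0,0,0],0.2],
  [[0,0,-0.035],[0,0,0],0.1],
  [[0,0,0],[0,0,0],0],
])

```text
clock: 39.55
tool_pos: [0.5809, -0.3303, 0.1744]
orientation: [-179.8, 0.6, 175.7]
force: [2.4, -0.9, 1.7]
opening: 0.0786
```

Run:
```python
from h import *
t=snap("top","t19");s=snap("side","s19")
crop(s,190,80,350,280,3,"s19c")
plan([(.6122,.1185,.165,175.8)])
```

```text
t 39.65 pos [ 0.5783 -0.3287  0.1681] rpy [-180.     0.3  175.6] q [-13.  22.  -5.   0. -63. -82.] open 0.0852
shift [4.000e-04 4.485e-01 2.800e-03] rows 15 each [0.     0.0299 0.0002]
turn [-0.007  0.042 -0.031] rows 1 each [-0.007  0.042 -0.031]
```

View pics/s19c.png

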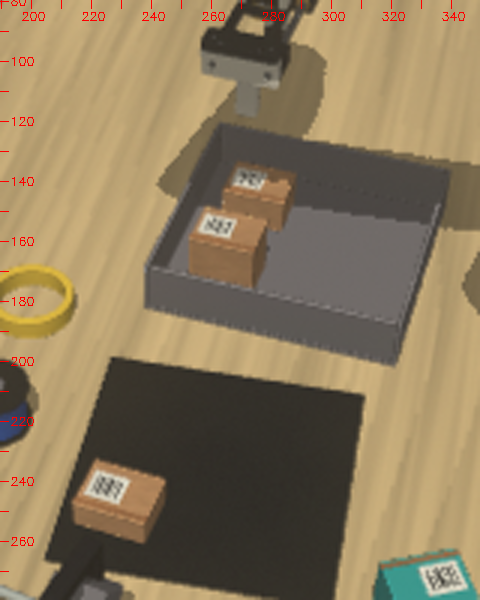

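Carton c is flat in the tote (side (270,145)), and d is unmoved. Last: carton d.

Emit:
servo_tool([
  [[0,0.015,0],[0,0,0],0],
  [[0,0.031,0],[0,0,0],0],
  [[0,0.031,0],[0,0,0],0],
  [[0,0.031,0],[0,0,0],0],
  [[0,0.031,0],[0,0,0],0],
  [[0,0.031,0],[0,0,0],0],
  [[0,0.031,0],[0,0,0],0],
  [[0,0.031,0],[0,0,0],0],
  [[0,0.031,0],[0,0,0],0],
  [[0,0.031,0],[0,0,0],0],
  [[0,0.031,0],[0,0,0],0],
  [[0,0.031,0],[0,0,0],0],
  [[0,0.031,0],[0,0,0],0],
  [[0,0.031,0],[0,0,0],0],
  [[0,0.0305,0.025],[0,0,0],0],
  [[0,0,0.025],[0,0,0],0],
  [[0,0,0],[0,0,0],0],
  [[0,0,0],[0,0,0],0],
])

```text
clock: 41.15
tool_pos: [0.6098, 0.1184, 0.1134]
orientation: [-179.8, -0.3, 175.7]
force: [0.1, -0.3, 0.9]
opening: 0.0876
```

Run:
```python
from h import *
s=snap("side","s20");t=snap("top","t20")
crop(s,190,180,310,300,5,"s20c");crop(t,180,110,440,270,3,"t20c")
plan([(.6122,.1185,.008,175.8)])
```

```text
t 41.25 pos [0.6118 0.1182 0.1162] rpy [-180.     0.   175.6] q [  29.   21.  -14.    0.  -55. -123.] open 0.0878
shift [-0.0004  0.0004  0.1082] rows 4 each [-0.0001  0.0001  0.0271]
turn [-0.005  0.001 -0.034] rows 1 each [-0.005  0.001 -0.034]
```

View pics/s20c.png

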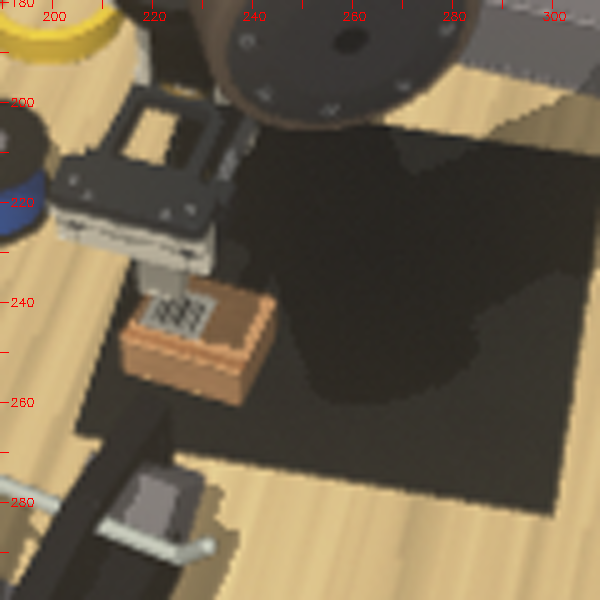

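View pics/t20c.png

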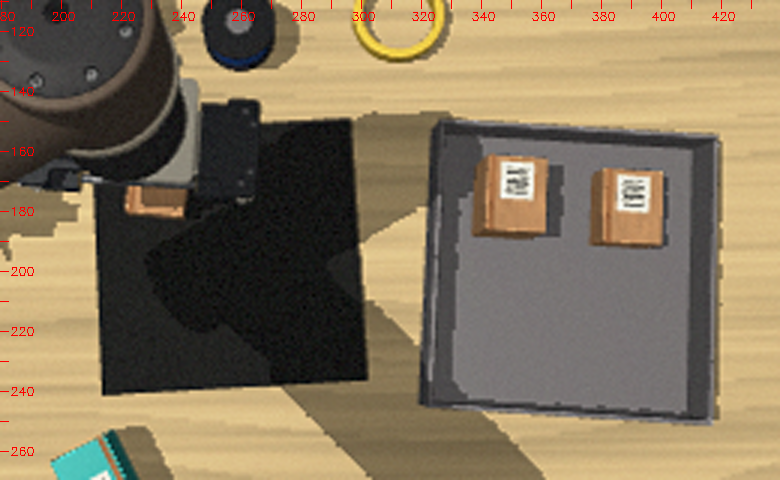

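Cartons a and c are well placed in the tote (top (350,176), (391,189)). Fingers are over d. Descend and grip.

Emit:
servo_tool([
  [[0,0,0.02],[0,0,0],0],
  [[0,0,0.025],[0,0,0],0],
  [[0,0,0.025],[0,0,0],0],
  [[0,0,0.018],[0,0,0],0],
  [[0,0,0.012],[0,0,0],0],
  [[0,0,0.007],[0,0,0],0],
  [[0,0,0],[0,0,0],0],
  [[0,0,0],[0,0,0],0.2],
  [[0,0,0],[0,0,0],1],
  [[0,0,0],[0,0,0],1],
  [[0,0,0],[0,0,0],1],
  [[0,0,0],[0,0,0],1],
  [[0,0,0],[0,0,0],1],
  [[0,0,0],[0,0,0],1],
  [[0,0,0],[0,0,0],1],
  [[0,0,0],[0,0,0],1],
])

```text
clock: 42.58
tool_pos: [0.612, 0.119, 0.0091]
orientation: [180.0, 0.0, 175.6]
force: [-2.1, 0.7, 6.4]
opening: 0.0556
```

Emit:
servo_tool([
  [[0,0,-0.005],[0,0,0],1],
  [[0,0,-0.015],[0,0,0],1],
  [[0,0,-0.025],[0,0,0],1],
  [[0,0,-0.025],[0,0,0],1],
  [[0,0,-0.025],[0,0,0],1],
  [[0,0,-0.02],[0,0,0],1],
  [[0,0,-0.01],[0,0,0],1],
  [[0,0,0],[0,0,0],1],
  [[0,0,0],[0,0,0],1],
])

```text
clock: 43.33
tool_pos: [0.6112, 0.1187, 0.1331]
orientation: [180.0, -0.0, 175.6]
force: [-0.5, 0.1, -1.7]
opening: 0.056
```

Run:
```python
from h import *
plan([(.4527,-.2625,.13,175.6)])
```

```text
t 43.33 pos [0.6112 0.1187 0.1331] rpy [180.   -0.  175.6] q [  29.   20.  -13.   -0.  -57. -123.] open 0.056
shift [ 0.1288 -0.3922  0.003 ] rows 14 each [ 0.0092 -0.028   0.0002]
turn [ 0.003 -0.004 -0.002] rows 1 each [ 0.003 -0.004 -0.002]
```

Emit:
servo_tool([
  [[0.0046,-0.014,0],[0,0,0],1],
  [[0.0092,-0.028,0],[0,0,0],1],
  [[0.0092,-0.028,0],[0,0,0],1],
  [[0.0092,-0.028,0],[0,0,0],1],
  [[0.0092,-0.028,0],[0,0,0],1],
  [[0.0092,-0.028,0],[0,0,0],1],
  [[0.0092,-0.028,0],[0,0,0],1],
  [[0.0092,-0.028,0],[0,0,0],1],
  [[0.0092,-0.028,0],[0,0,0],1],
  [[0.0092,-0.028,0],[0,0,0],1],
  [[0.0092,-0.028,0],[0,0,0],1],
  [[0.0092,-0.028,0],[0,0,0],1],
  [[0.0092,-0.028,0],[0,0,0],1],
  [[0.0092,-0.028,0],[0,0,0],1],
  [[0.0046,-0.014,0],[0,0,0],1],
  [[0,0,0],[0,0,0],1],
  [[0,0,0],[0,0,0],1],
])

```text
clock: 44.75
tool_pos: [0.4514, -0.2629, 0.1319]
orientation: [180.0, -0.2, 175.5]
force: [0.1, -0.2, -1.1]
opening: 0.056
```

Run:
```python
from h import *
s=snap("side","s21")
crop(s,200,90,350,270,3.3,"s21c")
plan([(.4527,-.2625,.016,175.6)])
```

```text
t 44.8 pos [ 0.452  -0.2624  0.1322] rpy [ 1.800e+02 -1.000e-01  1.755e+02] q [ -9.  11. -26.  -0. -53. -86.] open 0.0559
shift [-1.000e-03 -1.000e-04  1.162e-01] rows 4 each [-0.0003 -0.      0.0291]
turn [ 0.005 -0.023 -0.012] rows 1 each [ 0.005 -0.023 -0.012]
```

View pics/s21c.png

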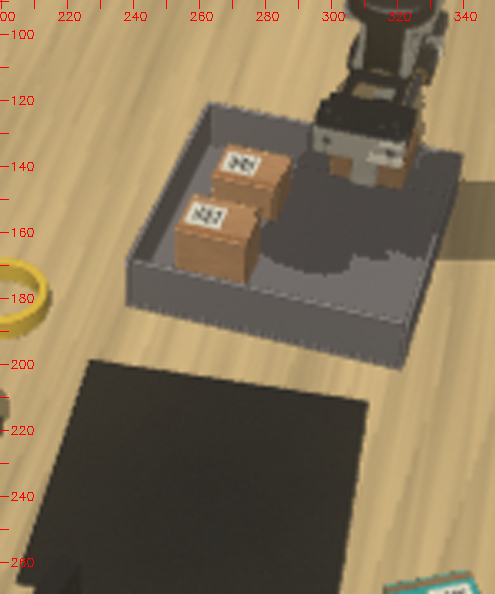

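Emit:
servo_tool([
  [[0,0,0.012],[0,0,0],1],
  [[0,0,0.022],[0,0,0],1],
  [[0,0,0.022],[0,0,0],1],
  [[0,0,0.022],[0,0,0],1],
  [[0,0,0.015],[0,0,0],1],
  [[0,0,0.01],[0,0,0],1],
  [[0,0,0.007],[0,0,0],1],
  [[0,0,0.004],[0,0,0],1],
  [[0,0,0.003],[0,0,0],1],
  [[0,0,0],[0,0,0],1],
  [[0,0,0],[0,0,0],1],
])

```text
clock: 45.72
tool_pos: [0.4537, -0.2623, 0.0171]
orientation: [-180.0, 0.1, 175.6]
force: [-0.6, 0.3, -0.7]
opening: 0.056
```

Emit:
servo_tool([
  [[0,0,0.001],[0,0,0],1],
  [[0,0,0.001],[0,0,0],1],
  [[0,0,0],[0,0,0],1],
  [[0,0,0],[0,0,0],1],
])

```text
clock: 46.05
tool_pos: [0.4533, -0.2624, 0.0148]
orientation: [-180.0, 0.0, 175.6]
force: [0.2, -0.3, -0.5]
opening: 0.0561
```

Emit:
servo_tool([
  [[0,0,0.001],[0,0,0],1],
  [[0,0,0.001],[0,0,0],1],
  [[0,0,0.001],[0,0,0],1],
  [[0,0,0],[0,0,0],1],
  [[0,0,0],[0,0,0],1],
])

```text
clock: 46.47
tool_pos: [0.4531, -0.2623, 0.0114]
orientation: [180.0, -0.0, 175.6]
force: [0.3, -0.2, -0.7]
opening: 0.0559
```

Emit:
servo_tool([
  [[0,0,0.001],[0,0,0],1],
  [[0,0,0],[0,0,0],1],
  [[0,0,0],[0,0,0],1],
])

```text
clock: 46.72
tool_pos: [0.4533, -0.2623, 0.0111]
orientation: [-180.0, 0.0, 175.6]
force: [-2.6, 1.7, 6.3]
opening: 0.0561
```

Emit:
servo_tool([
  [[0,0,0],[0,0,0],0.33],
  [[0,0,0],[0,0,0],0.2],
  [[0,0,0],[0,0,0],0.2],
  [[0,0,0],[0,0,0],0.2],
  [[0,0,0],[0,0,0],0.2],
  [[0,0,-0.005],[0,0,0],0.2],
  [[0,0,-0.015],[0,0,0],0.2],
  [[0,0,-0.025],[0,0,0],0.2],
  [[0,0,-0.035],[0,0,0],0.2],
  [[0,0,-0.04],[0,0,0],0.2],
  [[0,0,-0.04],[0,0,0],0.2],
  [[0,0,-0.03],[0,0,0],0.2],
  [[0,0,-0.02],[0,0,0],0.2],
  [[0,0,0],[0,0,0],0.2],
  [[0,0,0],[0,0,0],0.2],
])

```text
clock: 47.97
tool_pos: [0.4537, -0.2623, 0.2222]
orientation: [-180.0, 0.2, 175.6]
force: [-0.3, -0.2, -1.6]
opening: 0.0698
```

Emit:
servo_tool([
  [[0,0.02,0],[0,0,0],0.2],
  [[0,0.03,0],[0,0,0],0.2],
  [[0,0.03,0],[0,0,0],0.2],
  [[0,0.03,0],[0,0,0],0.2],
  [[0,0.03,0],[0,0,0],0.2],
  [[0,0.03,0],[0,0,0],0.2],
  [[0,0.03,0],[0,0,0],0.2],
  [[0,0.02,0],[0,0,0],0.2],
  [[0,0,0],[0,0,0],0.2],
  [[0,0,0],[0,0,0],0.2],
  [[0,0,0],[0,0,0],0.2],
])

```text
clock: 48.88
tool_pos: [0.4695, -0.0431, 0.2197]
orientation: [-180.0, -0.1, 175.6]
force: [-0.8, -0.6, 0.1]
opening: 0.0702
```

Run:
```python
from h import *
s=snap("side","s22");t=snap("top","t22")
cv2.imwrite("pics/s22b.png",cv2.resize(s,(800,600)));cv2.imwrite("pics/t22b.png",cv2.resize(t,(800,600)))
o=pose()[2];print(o["clock"],o["tool_pos"],o["force"])
```

```text
48.9833 [ 0.46965566 -0.04364141  0.2200188 ] [-0.32743203 -0.13519565 -0.04356115]
```

View pics/s22b.png

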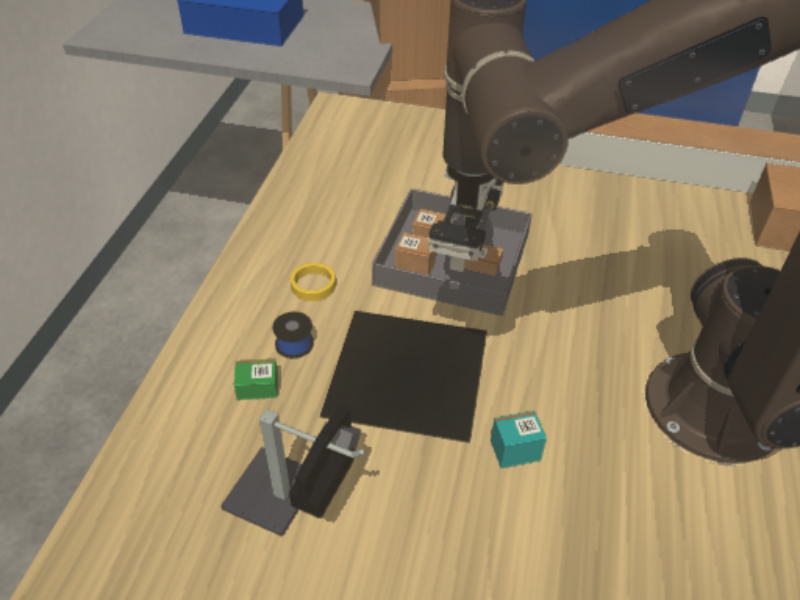

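View pics/t22b.png

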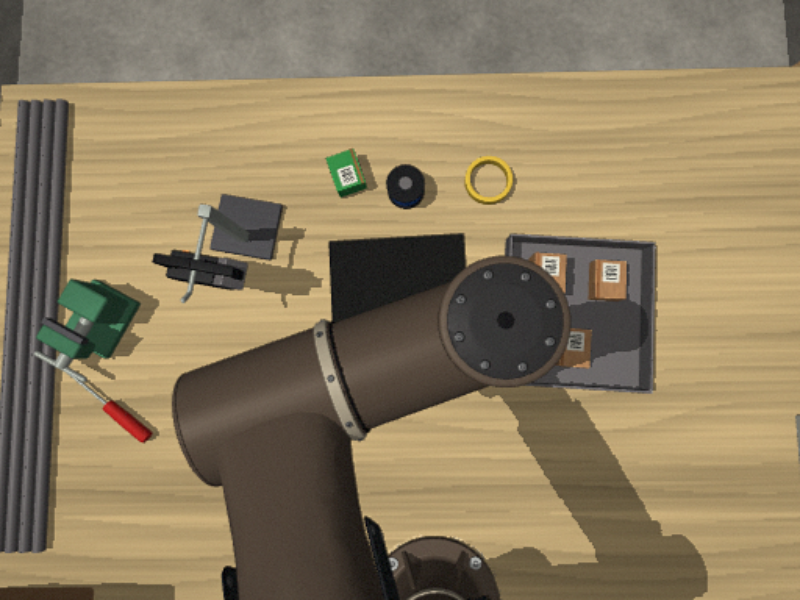

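All three are in the tote, and the scanner is still on the hook. I'll move a bit further aside for one clear check of d.

Emit:
servo_tool([
  [[0,0.02,0],[0,0,0],0.2],
  [[0,0.03,0],[0,0,0],0.2],
  [[0,0.03,0],[0,0,0],0.2],
  [[0,0.03,0],[0,0,0],0.2],
  [[0,0.02,0],[0,0,0],0.2],
  [[0,0,0],[0,0,0],0.2],
  [[0,0,0],[0,0,0],0.2],
])

```text
clock: 49.57
tool_pos: [0.48, 0.0867, 0.2202]
orientation: [-180.0, -0.0, 175.6]
force: [0.6, 0.1, -0.1]
opening: 0.0698
```

Run:
```python
from h import *
s=snap("side","s23");t=snap("top","t23")
a=crop(s,230,110,350,210,3.3,"x1");b=crop(t,310,140,430,260,3.3,"x2");c=crop(s,130,250,260,350,3,"x3")
H=max(i.shape[0] for i in (a,b));pad=lambda i:cv2.copyMakeBorder(i,0,H-i.shape[0],0,0,0)
cv2.imwrite("pics/x12.png",np.hstack([pad(a),pad(b)]))
```

```text
(no output)
```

View pics/x12.png

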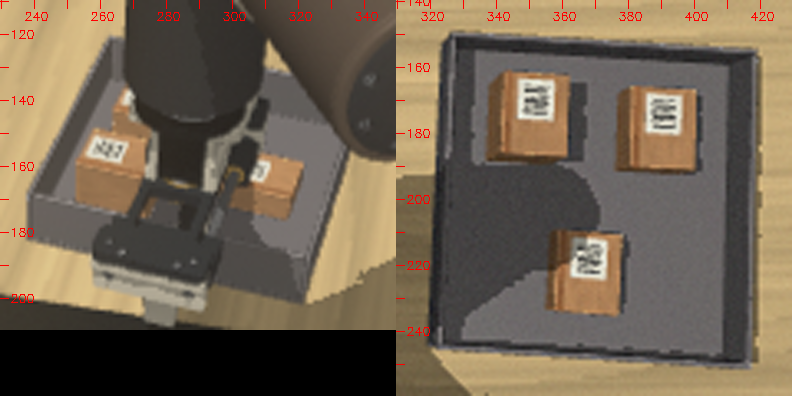

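View pics/x3.png

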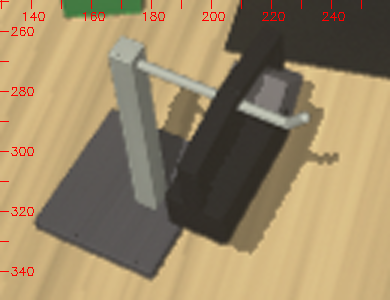

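The cartons stand flat with labels up inside the tote at top (350,175), (390,180) and (368,222). The scanner hangs level between post and tip. Handing in.

```bash
python3 -c "
from plant import ctrl
print(ctrl.close_job())"
```

```text
the job is handed in; nothing more can be done
None
```

The job is done and handed in at about 49.7 s of the 208 s allowed. Three cartons were there (a, c and d; b was absent). I aimed the scanner at a, then c, then d, over a second each, hung it on the hook, and then put all three in the tote.

**Last checks:**
- **Tote:** the top view shows all three cartons inside, level and labels up. In the side view the arm partly hid c and d. Each touched down at the height expected for the tote floor.
- **Scanner:** it hangs level by the middle of its handle between post and tip, and the gripper is well clear of everything.
- **Left alone:** the spool, tape and the green and teal boxes stand where they were in the first pictures. No carton was knocked aside during the run.

**Disagreements:** none of the checks failed. The overlay of the expected scanner outline sat about 2 px off the picture. At carton c the scanner's rear first looked drooped, but that was shadow. The label reads could only be checked by that overlay, since the robot gives no read signal.

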